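Sort the odds and ends left on the hob cover

ROBOT

A 6-joint arm with a two-finger parallel gripper is mounted at the origin on a cart in front of the work surface, level with it; the furniture and walls round the work are solid. World frame = base frame: x ahead of the robot, y to its left, z up, the work surface at z = 0. Lengths are in m, angles in rad, forces in N, time in s.
With the tool pointing down it reaches from about 0.25 to 0.775 m from the base axis. Payload 4 kg.
Tool frame: the origin (TCP) lies at the very end of the fingers, on their centre line; the grasp point (between the pads) lies 19 mm behind it (robot.grip_point_offset is the distance from the TCP to the grasp point, in m); z points along the fingers, x is the direction in which the jaws open and shut, and the axes are right-handed (so a half turn about z gives the same grasp; the last joint's range is limited). The gripper opens to 94 mm and grips with 3 to 60 N. Pads are 16 mm wide; open, the fingers measure 119 mm over their backs; the gripper's body (75 mm by 177 mm) begins 78 mm behind the grasp point.
Start: joints at [-1.421, 0.087, 1.371, -0, 1.684, -0.103], TCP at [0.138, -0.533, 0.179] pointing down, gripper open.
Joint ranges: [-3.1, 3.1], [-0.76, 2.03], [0.27, 2.55], [-1.08, 4.22], [0.17, 2.65], [-2.57, 2.57]. Speed limits (rad/s): [2.79, 2.79, 3.14, 3.14, 3.14, 3.14].

INTERFACE

Orientations are given as [roll, pitch, yaw] about the fixed x, y, z axes, in that order (R = Rz(yaw) Ry(pitch) Rx(roll)).
In Python, from bench import robot gives the robot as it stands.
- The arm moves only by the shell command python3 -m inch 'ROWS'. ROWS is text: rows parted by semicolons, each of 5 numbers parted by spaces: the shift along the tool's x, y, z in cm, then the turn about the tool's z in rad, then the closure, from 0 (fully open) to 1 (shut). In form: tx ty tz spin claw; .... A call has 1 to 20 rows; each row is the pose to reach, as a shift and turn from the pose measured when the call began, along the tool's axes at that moment; what a row does not reach only later rows make up. A row lasts 1/12 s, in which the tool goes at most 41.7 mm and 7.16 degrees, less where a joint would pass 70% of its speed; a pose out of reach is approached as far as the arm can. A call with a gripper value outside its range is refused whole. The fingers move at their own pace and stop on an object; the grip force is fixed at half the most. Time passes only in rows, so rows that repeat a pose let the fingers close. It gives the time, the measured TCP pose, the force and the opening at its end, in the units of the state.
- robot.get_obs(): the state, without advancing time (a new reading comes with each control period).
- robot.snapshot(name): name is "scene" or "top" or "wrist"; returns (picture, depth): 480x640x3 uint8, blue, green, red; 480x640 float32, m along the optical axis (not along the pixel's ray), 0 where there is no reading.
- robot.camera_info(name): a dict with "K" (3x3 intrinsics, pixels), "extrinsics" (4x4, takes a point from world to camera coordinates); the wrist camera has in their place "mount" (4x4, takes a point from camera to tool coordinates, whose origin is the TCP and whose axes are the tool frame's). Camera axes: x right, y down, z forward; pixel columns grow to the right and rows downward; lengths in m; the calibration is good to about 2 mm. A picture is of the moment at which its call begins: read the wrist's pose just before it. camera_info takes no time and is no camera call.
- robot.close_job(): hands the job in, once; it reports no verdict.
The state is a dict: "time": time; "joint_positions": joint angles; "qvel": joint speeds; "joint_torque": joint torques, N m; "tool_pos": TCP position; "ee_rot": TCP orientation; "wrist_force": force on the tool from outside, world axes, zero at the start; "wrist_torque": the same for the moment, N m; "width": finger opening in m.
Only numpy, scipy, OpenCV 4.12 (cv2) and the standard library are available. Lean on these libraries where they do the work, as an engineer would, in place of code of your own. Each camera call takes 0.05 s, during which the arm holds its last target.

TASK

Sort what was left on the wooden hob cover: stand the red-lidded and the yellow-lidded spice jar upright in the spice rack, each in the bay whose floor has the colour of its lid, lay the red spatula and the wooden spoon flat side by side in the blue utensil tray, and put the lemon in the white fruit bowl. Leave the salt shaker and the white-lidded jar that is already in the rack standing where they are.

Things in the scene. Friction and masses are not known exactly. Their poses are not given: they have to be found in the camera images.
- jar_red: Spice jar with a red lid, an upright cylinder 45 mm across and 108 mm tall (the lid is its top 20 mm, about as wide as the jar), 0.11 kg, standing loose on the wooden hob cover (whose top is at z = 0.018). Origin at the centre of its underside, z up.
- jar_yellow: Spice jar with a mustard-yellow lid, an upright cylinder 45 mm across and 100 mm tall (the lid is its top 20 mm, about as wide as the jar), 0.11 kg, standing loose on the hob cover. Origin at the centre of its underside, z up.
- jar_white: Spice jar with a white lid, 47 mm across and 98 mm tall, already standing in the white-floored bay of the spice rack; it stays there. Origin at the centre of its underside.
- salt: Glass salt shaker with a grey metal top, 44 mm across and 90 mm tall, standing loose among the things; it stays where it is. Origin at the centre of its underside.
- spatula: Small spatula with a straight wooden handle and a red rubber blade, lying flat on the hob cover, 190 mm long along its own x (blade at +x: 60 mm long, 40 mm wide, 8 mm thick; handle 12 mm wide along y, 10 mm high), 0.05 kg. Origin on the underside at the middle of its length, under the handle; it can be gripped there across its y.
- spoon: Small dark wooden spoon lying flat on the hob cover, 191 mm long along its own x (round bowl at +x, 40 mm wide, 10 mm high; straight handle 12 mm wide along y, 10 mm high), 0.05 kg. Origin on the underside at the middle of its length, under the handle; it can be gripped there across its y.
- lemon: Yellow lemon lying on the hob cover, 71 mm long (along its own x), 53 mm wide (y), 51 mm high, 0.085 kg. Origin at the centre of its underside.
- spice_rack: Low dark-wood spice rack, 78 mm deep (along its x) and 218 mm long (along its y), walls 8 mm thick and 40 mm high, fixed. Three square bays in a row along its y, each 62 mm inside, floor 6 mm above the origin: floor painted white, centred at y = +70 mm (occupied by the white-lidded jar); yellow at y = 0; red at y = -70 mm. Origin at the centre of its underside, on the hob cover.
- utensil_tray: Open blue plastic utensil tray, 135 mm (along its x) by 235 mm (along its y) outside, walls 5 mm thick and 28 mm high, floor 5 mm above the origin, one compartment, fixed. Wide enough for spatula and spoon side by side, both lying along its y. Origin at the centre of its underside.
- fruit_bowl: Empty white round bowl, 170 mm across the rim, 50 mm high, wall about 4 mm, fixed; it narrows towards the bottom. Its inner floor is about 5 mm above the origin. Origin at the centre of its underside.
Not all that is in view belongs to the job. Leave any pink look-alike of the salt alone.

How it is judged:
At the end, for the whole second after the job is handed in: Red and yellow jar upright on the floors of their own bays, within 14 mm of the centres; spatula and spoon flat on the tray floor; lemon in the bowl, within 50 mm of its axis; all at rest. Salt shaker and white-lidded jar upright, within 30 mm of where they stood (x of jar_red in the frame of spice_rack between -0.014 and 0.014 m and y of jar_red in the frame of spice_rack between -0.084 and -0.056 m and z of jar_red in the frame of spice_rack between 0 and 0.014 m and angle between each of jar_red, jar_yellow's own z axis and vertical below 0.12 rad and x of jar_yellow in the frame of spice_rack between -0.014 and 0.014 m and y of jar_yellow in the frame of spice_rack between -0.014 and 0.014 m and z of jar_yellow in the frame of spice_rack between 0 and 0.014 m and x of spatula in the frame of utensil_tray between -0.062 and 0.062 m and y of spatula in the frame of utensil_tray between -0.035 and 0.035 m and z of spatula in the frame of utensil_tray between 0 and 0.014 m and angle between each of spatula, spoon, jar_white, salt's own z axis and vertical below 0.15 rad and x of spoon in the frame of utensil_tray between -0.062 and 0.062 m and y of spoon in the frame of utensil_tray between -0.035 and 0.035 m and z of spoon in the frame of utensil_tray between 0 and 0.014 m and horizontal distance between lemon and fruit_bowl below 0.05 m and z of lemon in the frame of fruit_bowl between 0 and 0.062 m and linear speed of each of jar_red, jar_yellow, spatula, spoon, lemon below 0.02 m/s and distance of each of jar_white, salt from where it was at the start of the episode below 0.03 m); the robot touches nothing.
It fails at once if the white-lidded jar is knocked over or taken out of its place (distance of jar_white from where it was at the start of the episode above 0.03 m or angle between jar_white's own z axis and vertical above 0.4 rad).
It fails at once if the salt shaker is knocked over or shifted by more than 30 mm (distance of salt from where it was at the start of the episode above 0.03 m or angle between salt's own z axis and vertical above 0.4 rad).
It also fails if it takes over 125 s, if anything falls off the work surface, if the arm or the gripper's body presses on something with over 40 N, if the wrist force passes 120 N, or if a joint passes its speed limit or range.

## Working session

There is one attempt and no reset: what is moved stays moved. The work goes in short steps, Python scripts to look and compute and a shell command to move; the robot and the scene stay as the last step left them, time stands still between calls to the robot, and variables do not carry over. Pictures are saved under pics/ and viewed, and the job is handed in when it is done.

```bash
ls; mkdir -p pics
python3 - <<'E'
from bench import robot
import cv2,numpy as np
for n in("scene","top","wrist"):
    p,d=robot.snapshot(n); cv2.imwrite(f"pics/{n}0.png",p); np.save(f"pics/{n}0.npy",d)
    print(n,{k:np.round(v,4).tolist() if not isinstance(v,str) else v for k,v in robot.camera_info(n).items()})
print(robot.get_obs(), robot.grip_point_offset)
E
```

```text
pics
scene {'K': [[588.9625, 0.0, 316.3194], [0.0, 588.9625, 236.8273], [0.0, 0.0, 1.0]], 'extrinsics': [[0.9993, -0.0366, -0.0106, -0.5657], [-0.0365, -0.8361, -0.5473, 0.1134], [0.0112, 0.5473, -0.8368, 1.4977], [0.0, 0.0, 0.0, 1.0]]}
top {'K': [[550.7643, 0.0, 313.8874], [0.0, 550.7643, 241.7319], [0.0, 0.0, 1.0]], 'extrinsics': [[-0.4317, -0.902, -0.0047, 0.3202], [-0.8513, 0.4092, -0.3283, 0.451], [0.2981, -0.1378, -0.9445, 1.4481], [0.0, 0.0, 0.0, 1.0]]}
wrist {'K': [[384.7891, 0.0, 316.3878], [0.0, 384.7891, 243.4863], [0.0, 0.0, 1.0]], 'mount': [[1.0, 0.0009, 0.0005, -0.0005], [-0.001, 0.9599, 0.2802, -0.0813], [-0.0003, -0.2802, 0.9599, -0.2055], [0.0, 0.0, 0.0, 1.0]]}
{'time': 0.15, 'joint_positions': array([-1.42109453e+00,  8.78057152e-02,  1.37188819e+00,  3.10165823e-07,
        1.68360415e+00, -1.03097412e-01]), 'qvel': array([ 0.00041825, -0.0023966 , -0.00410451,  0.00061596, -0.00185646,
       -0.00017349]), 'joint_torque': array([ 6.64021300e-04, -3.40644085e+01, -3.02792752e+01,  7.17727281e-02,
        3.04870808e-02, -1.15289067e-04]), 'tool_pos': array([ 0.13749089, -0.53205902,  0.17787149]), 'ee_rot': array([-3.14141684e+00,  1.69631347e-03, -1.31799693e+00]), 'wrist_force': array([-0.09066685, -0.0460902 ,  0.10888325]), 'wrist_torque': array([-0.00864579, -0.00405301,  0.01485487]), 'width': 0.0939501705633125} 0.0188
```

View pics/scene0.png

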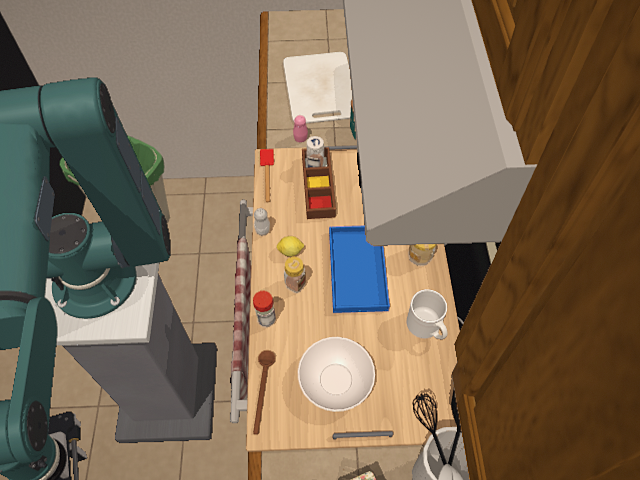

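View pics/top0.png

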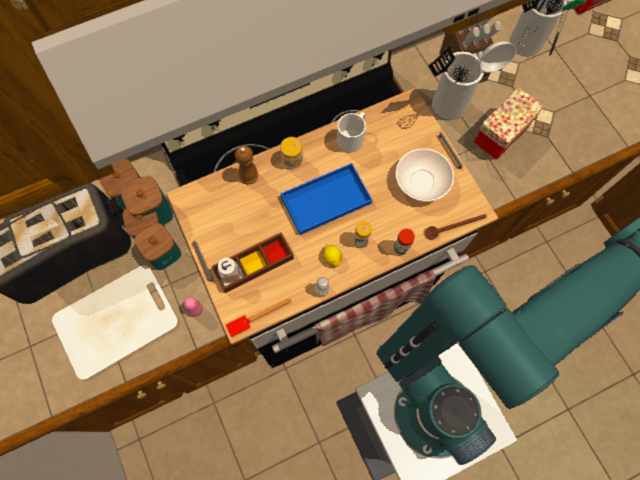

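View pics/wrist0.png

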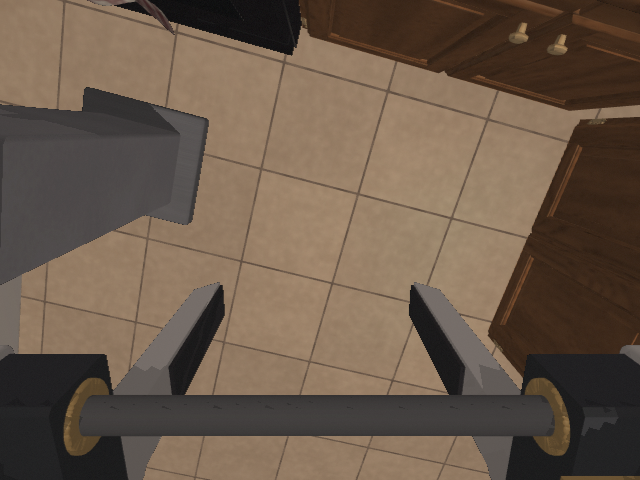

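The scene view shows the red-lidded jar at (264,308), the rack at (318,185), the tray at (358,268) and the bowl at (337,373). The spoon is at (263,390), the spatula at (267,175), the salt at (262,220) and the lemon at (291,246).

Possible mix-ups, in top-view pixels:
- **Yellow jar:** (363,233) or the wider one at (291,150).
- **Salt:** the glass shaker at (322,287) or the pink one at (192,306).
- **Red jar:** (405,240) only.
- **Lemon:** (332,256) only.

I'll measure sizes and take a close crop to decide.

```bash
cat > h.py <<'E'
import numpy as np,cv2
from scipy.spatial.transform import Rotation as R
from bench import robot
def cloud(n,d,pose=None):
    c=robot.camera_info(n);K=np.array(c["K"]);v,u=np.mgrid[:480,:640]
    P=np.stack([(u-K[0,2])*d/K[0,0],(v-K[1,2])*d/K[1,1],d],-1)
    if n=="wrist":
        T=np.eye(4);T[:3,:3]=R.from_euler("xyz",pose[1]).as_matrix();T[:3,3]=pose[0];T=T@np.array(c["mount"])
    else: T=np.linalg.inv(np.array(c["extrinsics"]))
    W=P@T[:3,:3].T+T[:3,3]; W[d<=0]=np.nan
    return W
def look(n,tag):
    o=robot.get_obs();p,d=robot.snapshot(n)
    cv2.imwrite(f"pics/{tag}.png",p);np.save(f"pics/{tag}.npy",d)
    return p,d,cloud(n,d,(o["tool_pos"],o["ee_rot"]))
E
python3 - <<'E'
from h import *
import cv2
d=np.load("pics/top0.npy");W=cloud("top",d)
p=cv2.imread("pics/top0.png")
cv2.imwrite("pics/top0_crop.png",cv2.resize(p[100:340,190:510],(800,600)))
for nm,(u,v) in dict(redlid=(405,236),yel=(363,228),far=(291,146),salt=(322,281),pink=(192,303),lemon=(332,255),whitelid=(228,266),spat_b=(238,325),spat_end=(289,301),spoonb=(431,232),spoone=(485,217),mill=(245,150),mug=(350,118),hood1=(100,150),hood2=(400,55),hood3=(200,60), bowl=(424,181),tray=(325,198),board=(300,230),rackred=(274,250),rackyel=(252,261)).items():
    print(nm,np.round(W[v,u],3))
ds=np.load("pics/scene0.npy");Ws=cloud("scene",ds)
for nm,(u,v) in dict(hoodc=(372,240),hoodr=(500,165),hoodmid=(450,150),hoodtop=(350,10),tray=(358,268),red=(264,300),yel=(294,266)).items():
    print(nm,np.round(Ws[v,u],3))
E
```

```text
redlid [ 0.438 -0.126  0.128]
yel [ 0.51  -0.038  0.117]
far [0.83  0.031 0.103]
salt [0.428 0.126 0.103]
pink [0.526 0.46  0.09 ]
lemon [0.491 0.064 0.068]
whitelid [0.569 0.334 0.12 ]
spat_b [0.435 0.377 0.021]
spat_end [0.435 0.223 0.026]
spoonb [ 0.443 -0.232  0.021]
spoone [ 0.415 -0.396  0.025]
mill [0.837 0.163 0.174]
mug [ 0.847 -0.17   0.088]
hood1 [0.629 0.432 0.73 ]
hood2 [ 1.034 -0.455  0.002]
hood3 [0.686 0.227 0.774]
bowl [ 0.592 -0.292  0.025]
tray [ 0.672 -0.003  0.021]
board [0.605 0.109 0.044]
rackred [0.588 0.2   0.025]
rackyel [0.585 0.269 0.025]
hoodc [ 0.629 -0.354  0.699]
hoodr [ 0.756 -0.35   0.83 ]
hoodmid [ 0.717 -0.299  0.798]
hoodtop [0.629 0.061 0.727]
tray [ 0.671 -0.002  0.022]
red [ 0.445 -0.136  0.125]
yel [ 0.513 -0.047  0.119]
```

View pics/top0_crop.png

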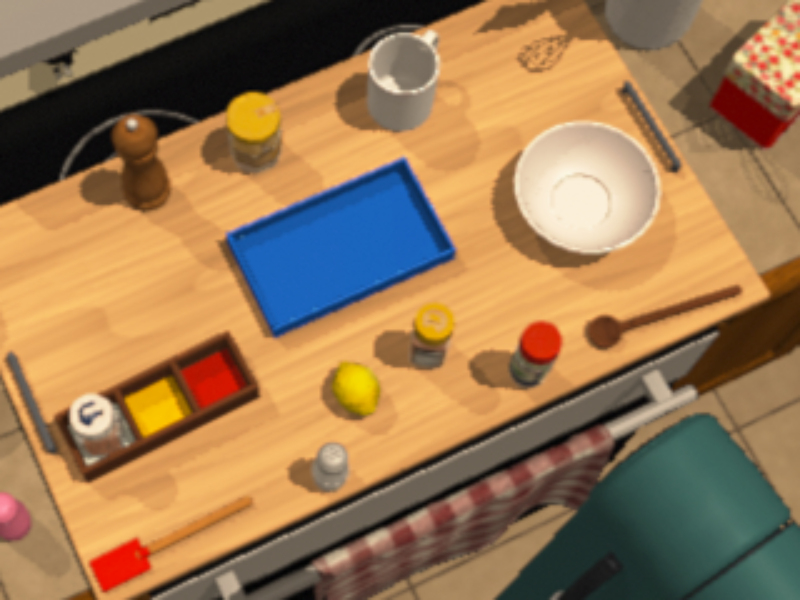

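The crop settles it: the near jar with the mustard lid (crop (433,320)) has its top at z≈0.118, so it is the 100 mm jar. The far one (253,115) is wider and lower, so it is the decoy. Next I'll measure accurately.

Run:
```python
from h import *
Ws=[(n,cloud(n,np.load(f"pics/{n}0.npy")),cv2.imread(f"pics/{n}0.png")) for n in("top","scene")]
def reg(W,x0,x1,y0,y1,z0,z1):
    with np.errstate(invalid='ignore'):
        return (W[...,0]>x0)&(W[...,0]<x1)&(W[...,1]>y0)&(W[...,1]<y1)&(W[...,2]>z0)&(W[...,2]<z1)
for n,W,p in Ws:
    print("==",n)
    for nm,c,zt in [("red",(.44,-.13),.126),("yel",(.51,-.043),.118),("salt",(.428,.126),.108),("white",(.575,.33),.122),("far",(.83,.03),.103)]:
        m=reg(W,c[0]-.05,c[0]+.05,c[1]-.05,c[1]+.05,zt-.006,zt+.008)
        P=W[m]
        if len(P)<5: print(nm,"none");continue
        (cx,cy),r=cv2.minEnclosingCircle(P[:,:2].astype(np.float32))
        print(nm,len(P),"mean",P.mean(0).round(4),"circ",round(cx,4),round(cy,4),round(r,4))
    # rects: rack, tray walls
    for nm,b in [("rack",(.5,.68,.12,.40,.046,.066)),("tray",(.57,.77,-.16,.16,.035,.052)),("bowl",(.48,.72,-.42,-.18,.06,.075)),("lemon",(.44,.55,.02,.11,.03,.08)),("spat",(.39,.48,.17,.42,.0225,.035)),("spoon",(.39,.48,-.45,-.19,.0225,.035))]:
        P=W[reg(W,*b)]
        if len(P)<5: print(nm,"none");continue
        (c,s,a)=cv2.minAreaRect(P[:,:2].astype(np.float32)*1000)
        print(nm,len(P),"mean",P.mean(0).round(4),"rect",np.round(c,1),np.round(s,1),round(a,1),"zmax",P[:,2].max().round(4))
```

```text
== top
red 194 mean [ 0.4389 -0.1293  0.1255] circ 0.4387 -0.1297 0.0235
yel 189 mean [ 0.5097 -0.0372  0.1177] circ 0.5098 -0.0376 0.0227
salt 71 mean [0.4246 0.1268 0.1056] circ 0.4245 0.1264 0.0156
white 223 mean [0.5722 0.3389 0.1215] circ 0.5719 0.3389 0.0238
far 341 mean [0.8287 0.0332 0.1042] circ 0.8294 0.0324 0.0333
rack 797 mean [0.5738 0.2691 0.0557] rect [577.8 278.6] [ 81.5 237.6] 2.0 zmax 0.0654
tray 597 mean [ 0.6684 -0.0026  0.0433] rect [656.5  19.5] [280.4 161.6] 89.9 zmax 0.052
bowl 389 mean [ 0.6086 -0.3017  0.0655] rect [ 599.1 -287.3] [168.7 167.3] 22.6 zmax 0.0747
lemon 328 mean [0.4952 0.0629 0.059 ] rect [498.2  61.8] [57.  53.7] 42.7 zmax 0.0734
spat 551 mean [0.4365 0.3245 0.0262] rect [439.4 293. ] [243.3  81.5] 89.6 zmax 0.0347
spoon 404 mean [ 0.4358 -0.3003  0.0262] rect [ 440.9 -309.4] [ 78.3 233.9] 0.7 zmax 0.0349
== scene
red 282 mean [ 0.4413 -0.1333  0.1257] circ 0.4393 -0.1326 0.0239
yel 248 mean [ 0.5128 -0.0418  0.1187] circ 0.512 -0.0402 0.0233
salt 73 mean [0.4294 0.1222 0.1059] circ 0.4293 0.1224 0.0151
white 181 mean [0.5755 0.3348 0.1218] circ 0.5745 0.3358 0.0269
far 102 mean [0.8298 0.0046 0.1038] circ 0.8318 0.0121 0.0273
rack 821 mean [0.5809 0.2557 0.0558] rect [580.8 265.1] [ 78.  222.8] 2.0 zmax 0.0658
tray 693 mean [ 0.6592 -0.0151  0.044 ] rect [663.4  18.6] [152.9 299.6] 6.2 zmax 0.0518
bowl 795 mean [ 0.601  -0.2804  0.0662] rect [ 599.1 -289.3] [168.1 167. ] 85.3 zmax 0.0739
lemon 408 mean [0.5006 0.0508 0.0579] rect [480.2  64.8] [ 52.9 108.1] 67.4 zmax 0.0786
spat 448 mean [0.4401 0.3171 0.0263] rect [441.3 288.7] [236.9  74.6] 89.7 zmax 0.034
spoon 704 mean [ 0.4373 -0.3043  0.0265] rect [ 440.1 -313. ] [242.2  76.6] 89.7 zmax 0.0345
```

```bash
cat >> h.py <<'E'
def to(x,y,z,yaw=None):
    o=robot.get_obs();M=R.from_euler("xyz",o["ee_rot"]).as_matrix()
    s=M.T@(np.array([x,y,z])-o["tool_pos"])*100
    cy=np.arctan2(M[1,0],M[0,0])
    sp=0 if yaw is None else -((yaw-cy+np.pi/2)%np.pi-np.pi/2)
    print("shift cm",s.round(2),"spin",round(sp,3),"now",o["tool_pos"].round(4),"yaw",round(cy,3),"j6",round(o["joint_positions"][5],2),"t",round(o["time"],2),"w",round(o["width"],4))
    return s,sp
E
python3 - <<'E'
from h import *
for n in("top","scene"):
    W=cloud(n,np.load(f"pics/{n}0.npy"));p=cv2.imread(f"pics/{n}0.png");hsv=cv2.cvtColor(p,cv2.COLOR_BGR2HSV)
    def f(nm,lo,hi,b):
        m=cv2.inRange(hsv,lo,hi)>0
        with np.errstate(invalid='ignore'):
            for i in range(3): m&=(W[...,i]>b[2*i])&(W[...,i]<b[2*i+1])
        nl,l,st,_=cv2.connectedComponentsWithStats(m.astype(np.uint8),connectivity=8)
        k=1+st[1:,4].argmax();P=W[l==k];c,s,a=cv2.minAreaRect(P[:,:2].astype(np.float32)*1000)
        e=np.linalg.eigh(np.cov(P[:,:2].T))[1][:,1]
        print(n,nm,len(P),"mean",P.mean(0).round(4),"rect",np.round(c,1),np.round(s,1),round(a,1),"pc",round(np.degrees(np.arctan2(e[1],e[0])),1))
    f("tray",(100,120,60),(120,255,255),(.55,.8,-.2,.2,.0,.06))
    f("traytop",(100,120,60),(120,255,255),(.55,.8,-.2,.2,.039,.06))
    f("rackdark",(0,60,0),(20,255,110),(.5,.7,.1,.42,.05,.07))
    f("redfloor",(0,180,100),(8,255,255),(.5,.7,.1,.42,.0,.07))
    f("yelfloor",(18,180,100),(32,255,255),(.5,.7,.1,.42,.0,.07))
    f("lemon",(22,150,100),(35,255,255),(.42,.57,.015,.12,.02,.09))
    f("blade",(0,200,100),(8,255,255),(.38,.5,.2,.45,.0,.04))
    f("spath",(5,150,60),(18,255,235),(.40,.48,.18,.37,.019,.04))
    f("spoon",(0,80,0),(14,255,150),(.38,.5,-.45,-.18,.0,.05))
E
```

```text
top tray 3519 mean [ 0.669  -0.004   0.0257] rect [666.8  -2.3] [236.1 137.1] 89.5 pc 89.5
top traytop 336 mean [0.6401 0.0037 0.0447] rect [665.6  -1.4] [235.  135.6] 89.1 pc 87.1
top rackdark 58 mean [0.5901 0.2443 0.0555] rect [590.9 243.9] [80. 39.] 38.9 pc -152.1
top redfloor 371 mean [0.5827 0.2006 0.0265] rect [579.7 199.7] [69.9 61.9] 1.4 pc -152.9
top yelfloor 394 mean [0.5816 0.2693 0.0252] rect [576.4 268.4] [67.5 61.4] 2.0 pc 84.2
top lemon 303 mean [0.4937 0.0624 0.0598] rect [495.5  61.7] [52.7 50. ] 43.9 pc -173.6
top blade 306 mean [0.4332 0.3771 0.0251] rect [433.7 375.3] [37.6 63.2] 0.1 pc 92.1
top spath 289 mean [0.4362 0.2855 0.0253] rect [434.1 294.7] [150.2  33.5] 86.2 pc 87.7
top spoon 337 mean [ 0.4333 -0.2835  0.0251] rect [ 429.1 -304.4] [187.2  35.1] 81.9 pc 82.1
scene tray 4305 mean [ 0.6669 -0.0136  0.0265] rect [669.3  -5.5] [238.8 134.3] 89.5 pc 95.3
scene traytop 442 mean [ 0.6607 -0.0576  0.0453] rect [669.3  -6.4] [237.1 134.3] 89.5 pc 112.3
scene rackdark 47 mean [0.5865 0.2266 0.0536] rect [585.4 227.2] [19.9 64.3] 74.0 pc 174.1
scene redfloor 261 mean [0.5833 0.2071 0.0257] rect [584.  196.7] [59.5 68.3] 3.3 pc -172.6
scene yelfloor 243 mean [0.58   0.2768 0.0267] rect [580.8 265.7] [70.5 60.7] 89.8 pc -165.7
scene lemon 348 mean [0.5015 0.0502 0.058 ] rect [500.2  53. ] [46.9 61.1] 65.9 pc -176.7
scene blade 200 mean [0.4361 0.3736 0.0255] rect [437.  374.8] [37.2 70.7] 1.2 pc 94.9
scene spath 118 mean [0.4398 0.2768 0.0275] rect [439.5 281.2] [ 11.5 132.1] 0.8 pc 91.4
scene spoon 606 mean [ 0.4352 -0.2957  0.0265] rect [ 438.6 -309.7] [188.2  37.8] 87.2 pc 82.8
```

```bash
python3 -c "
from h import *
to(.44,-.131,.25,0)"
```

```text
shift cm [-31.28 -39.32  -7.15] spin -1.318 now [ 0.1375 -0.5321  0.1779] yaw -1.318 j6 -0.1 t 0.15 w 0.094
```

```bash
python3 -m inch '0 0 -5 0 0; 0 0 -7 0 0; -31.3 -39.3 -7.2 -1.318 0; -31.3 -39.3 -7.2 -1.318 0; -31.3 -39.3 -7.2 -1.318 0; -31.3 -39.3 -7.2 -1.318 0; -31.3 -39.3 -7.2 -1.318 0; -31.3 -39.3 -7.2 -1.318 0; -31.3 -39.3 -7.2 -1.318 0; -31.3 -39.3 -7.2 -1.318 0; -31.3 -39.3 -7.2 -1.318 0; -31.3 -39.3 -7.2 -1.318 0; -31.3 -39.3 -7.2 -1.318 0; -31.3 -39.3 -7.2 -1.318 0; -31.3 -39.3 -7.2 -1.318 0; -31.3 -39.3 -7.2 -1.318 0; -31.3 -39.3 -7.2 -1.318 0; -31.3 -39.3 -7.2 -1.318 0; -31.3 -39.3 -7.2 -1.318 0; -31.3 -39.3 -7.2 -1.318 0'
python3 - <<'E'
from h import *
p,d,W=look("wrist","w1")
to(.44,-.131,.069,0)
with np.errstate(invalid='ignore'):
  for nm,c,zt in [("red",(.44,-.13),.126),("yel",(.51,-.043),.118)]:
    P=W[(abs(W[...,0]-c[0])<.05)&(abs(W[...,1]-c[1])<.05)&(abs(W[...,2]-zt)<.006)]
    if len(P): print(nm,len(P),P.mean(0).round(4),cv2.minEnclosingCircle(P[:,:2].astype(np.float32)))
E
```

```text
time: 1.82
tool_pos: [0.4391, -0.1322, 0.2506]
ee_rot: [-3.14, 0.0, -0.003]
wrist_force: [0.1, 0.0, 0.3]
width: 0.0941
shift cm [ 0.08 -0.08 18.16] spin -0.003 now [ 0.4392 -0.1321  0.2506] yaw -0.003 j6 -0.41 t 1.87 w 0.0939
red 1883 [ 0.4384 -0.131   0.1253] ((0.4384211301803589, -0.1318572461605072), 0.022268692031502724)
yel 2235 [ 0.5091 -0.0397  0.1179] ((0.5093926787376404, -0.03981028124690056), 0.02222421020269394)
```

View pics/w1.png

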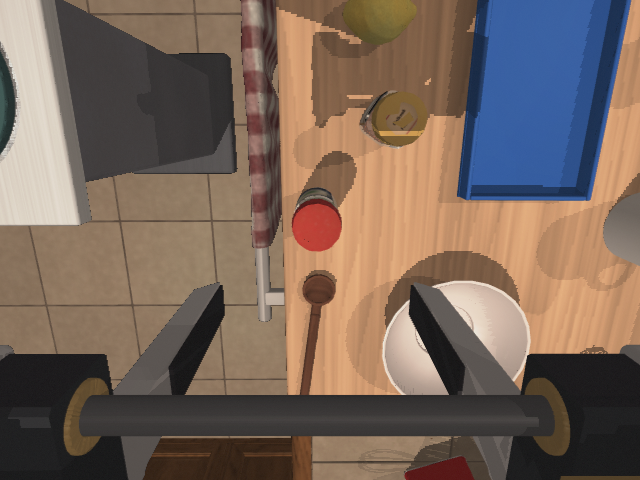

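The wrist view shows the red lid at (317,225), centred between the fingers, and the yellow lid at (397,118). I'll descend and grip the red jar.

```bash
python3 -m inch '0 0 4 0 0; 0 0 8 0 0; 0 0 12 0 0; 0 0 15 0 0; 0 0 17 0 0; 0 0 18.1 0 0; 0 0 18.1 0 0; 0 0 18.1 0 1; 0 0 18.1 0 1; 0 0 18.1 0 1; 0 0 18.1 0 1; 0 0 18.1 0 1; 0 0 18.1 0 1; 0 0 18.1 0 1; 0 0 18.1 0 1; 0 0 18.1 0 1; 0 0 18.1 0 1'; python3 -c "
from h import *
to(.5815,.197,.2,.035)"
```

```text
time: 3.28
tool_pos: [0.4392, -0.1318, 0.0697]
ee_rot: [-3.14, -0.0, -0.003]
wrist_force: [0.4, 0.5, 0.4]
width: 0.0438
shift cm [ 14.14 -32.93 -12.98] spin -0.038 now [ 0.4392 -0.1318  0.0697] yaw -0.003 j6 -0.41 t 3.28 w 0.0438
```

```bash
python3 -m inch '0 0 -2 0 1; 0 0 -5 0 1; 0 0 -9 0 1; 0 0 -13 0 1; 2 -3 -15 0 1; 4 -7 -15 -0.038 1; 6 -11 -15 -0.038 1; 8 -15 -15 -0.038 1; 10 -19 -15 -0.038 1; 12 -23 -15 -0.038 1; 13 -27 -15 -0.038 1; 14 -30 -15 -0.038 1; 14.1 -32 -15 -0.038 1; 14.1 -32.9 -15 -0.038 1; 14.1 -32.9 -15 -0.038 1; 14.1 -32.9 -15 -0.038 1'
python3 - <<'E'
from h import *
p,d,W=look("wrist","w2")
to(.5815,.197,.075,.035)
E
```

```text
time: 4.62
tool_pos: [0.5808, 0.196, 0.2196]
ee_rot: [-3.142, 0.001, 0.036]
wrist_force: [0.1, -0.1, -1.1]
width: 0.0445
shift cm [ 0.07 -0.17 14.5 ] spin -0.001 now [0.5809 0.1953 0.22  ] yaw 0.034 j6 0.2 t 4.67 w 0.0441
```

View pics/w2.png

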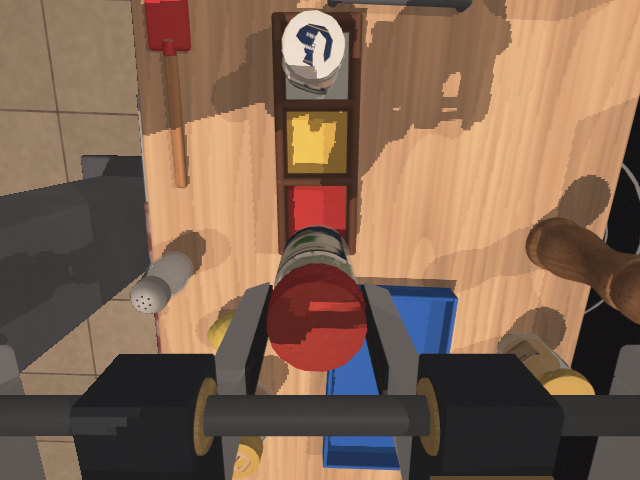

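The red jar is held upright at (318,315). The rack bays show at (318,205) red, (317,142) yellow and white behind. I'll fit the rack from this view.

Run:
```python
from h import *
d=np.load("pics/w2.npy");o=robot.get_obs();p=cv2.imread("pics/w2.png");hsv=cv2.cvtColor(p,cv2.COLOR_BGR2HSV)
W=cloud("wrist",d,(o["tool_pos"],o["ee_rot"]))
with np.errstate(invalid='ignore'):
  box=(W[...,0]>.5)&(W[...,0]<.66)&(W[...,1]>.14)&(W[...,1]<.42)
  m=box&(W[...,2]>.052)&(W[...,2]<.064)&(np.mgrid[:480,:640][0]<255)
P=W[m]
print(len(P),P.min(0),P.max(0),P[:,2].mean()); c,s,a=cv2.minAreaRect(P[:,:2].astype(np.float32)*1000);print(c,s,a)
# row-wise: centre x of wall tops by y slice
for y in np.arange(.16,.39,.015):
    q=P[abs(P[:,1]-y)<.004]
    if len(q)>10: print(round(y,3),len(q),q[:,0].min().round(4),q[:,0].max().round(4))
# y profile in middle
q=P[abs(P[:,0]-.58)<.015]; h,e=np.histogram(q[:,1],np.arange(.14,.4,.004)); print([(round(b,3),int(k)) for b,k in zip(e,h) if k])
for nm,lo,hi in [("red",(0,150,60),(8,255,255)),("yel",(18,100,60),(32,255,255))]:
    mm=(cv2.inRange(hsv,lo,hi)>0)&box&(W[...,2]<.035)&(W[...,2]>.015); q=W[mm]; print(nm,len(q),np.percentile(q,[2,98],axis=0).round(4))
```

```text
5938 [0.53508279 0.15758597 0.05200691] [0.62047766 0.3761403  0.06383486] 0.057229621303304716
(577.8318481445312, 266.780029296875) (78.16963195800781, 216.6036376953125) 2.109692096710205
0.16 49 0.5427 0.6205
0.175 119 0.5426 0.6197
0.19 135 0.5427 0.6199
0.205 138 0.5414 0.6188
0.22 134 0.5414 0.6186
0.235 504 0.5402 0.6179
0.25 149 0.5403 0.6168
0.265 155 0.5391 0.6169
0.28 162 0.5392 0.6157
0.295 327 0.538 0.616
0.31 220 0.5381 0.6146
0.325 182 0.537 0.6147
0.34 183 0.536 0.6136
0.355 199 0.5362 0.6138
0.37 519 0.5351 0.6125
[(np.float64(0.224), 17), (np.float64(0.228), 125), (np.float64(0.232), 140), (np.float64(0.236), 3), (np.float64(0.296), 113), (np.float64(0.3), 155), (np.float64(0.304), 63), (np.float64(0.308), 18), (np.float64(0.312), 15), (np.float64(0.316), 4), (np.float64(0.364), 1), (np.float64(0.368), 43), (np.float64(0.372), 62)]
red 2435 [[0.5513 0.1742 0.0229]
 [0.6099 0.2223 0.0262]]
yel 3583 [[0.5494 0.2378 0.0228]
 [0.6064 0.2949 0.0261]]
```

```bash
python3 -m inch '0 -0.15 3 0 1; 0 -0.15 7 0 1; 0 -0.15 10.5 0 1; 0 -0.15 12.5 0 1; 0 -0.15 13.5 0 1; 0 -0.15 14.3 0 1; 0 -0.15 14.3 0 1; 0 -0.15 14.3 0 1'; python3 -c "
from h import *
to(.5805,.197,.0757,.035)"
```

```text
time: 5.33
tool_pos: [0.582, 0.1963, 0.0789]
ee_rot: [-3.141, -0.003, 0.033]
wrist_force: [0.4, -0.0, -0.3]
width: 0.0442
shift cm [-0.15 -0.07  0.32] spin -0.002 now [0.582  0.1963 0.0789] yaw 0.033 j6 0.2 t 5.33 w 0.0442
```

```bash
python3 -m inch '-0.15 -0.05 0.2 0 1; -0.15 -0.05 0.3 0 1; -0.15 -0.05 0.3 0 1; -0.15 -0.05 0.3 0 1; -0.15 -0.05 0.3 0 0; -0.15 -0.05 0.3 0 0; -0.15 -0.05 0.3 0 0; -0.15 -0.05 0.3 0 0; -0.15 -0.05 0.3 0 0; -0.15 -0.05 0.3 0 0; -0.15 -0.05 0.3 0 0; 0 0 -2 0 0; 0 0 -6 0 0; 0 0 -10 0 0; 0 0 -14 0 0; 0 0 -15 0 0'; python3 -c "
from h import *
to(.509,-.04,.22,0)"
```

```text
time: 6.67
tool_pos: [0.5842, 0.1969, 0.2378]
ee_rot: [-3.138, -0.016, 0.033]
wrist_force: [1.3, -0.8, 1.3]
width: 0.0943
shift cm [-8.33 23.43  1.57] spin 0.033 now [0.5842 0.1969 0.2378] yaw 0.033 j6 0.2 t 6.67 w 0.0943
```

```bash
python3 -m inch '-1.5 4 1 0.033 0; -3 8 1.5 0.033 0; -4.5 12 1.5 0.033 0; -6 16 1.5 0.033 0; -7.5 20 1.5 0.033 0; -8.2 22.5 1.5 0.033 0; -8.3 23.4 1.5 0.033 0; -8.3 23.4 1.5 0.033 0; -8.3 23.4 1.5 0.033 0; -8.3 23.4 1.5 0.033 0'
python3 - <<'E'
from h import *
p,d,W=look("wrist","w3")
p2,_,W2=look("top","t3")
cv2.imwrite("pics/t3c.png",cv2.resize(p2[100:340,190:510],(800,600)))
with np.errstate(invalid='ignore'):
  for nm,W,c,zt in [("yel",W,(.51,-.043),.118),("redTop",W2,(.58,.197),.132)]:
    P=W[(abs(W[...,0]-c[0])<.05)&(abs(W[...,1]-c[1])<.05)&(abs(W[...,2]-zt)<.006)]
    if len(P): print(nm,len(P),P.mean(0).round(4),cv2.minEnclosingCircle(P[:,:2].astype(np.float32)))
  m=(abs(W[...,0]-.5)<.06)&(abs(W[...,1]-.06)<.055)&(W[...,2]>.035)
to(.509,-.04,.067,0)
E
```

```text
time: 7.5
tool_pos: [0.5097, -0.0384, 0.2205]
ee_rot: [-3.137, -0.016, 0.002]
wrist_force: [-0.4, -0.1, 1.0]
width: 0.0936
yel 2119 [ 0.5097 -0.0389  0.1179] ((0.5095953345298767, -0.03999066352844238), 0.022106416523456573)
redTop 188 [0.581  0.1987 0.1313] ((0.5802138447761536, 0.19765160977840424), 0.023473668843507767)
shift cm [-0.31  0.25 15.34] spin 0.003 now [ 0.5097 -0.0382  0.2204] yaw 0.003 j6 -0.19 t 7.6 w 0.0941
```

View pics/t3c.png

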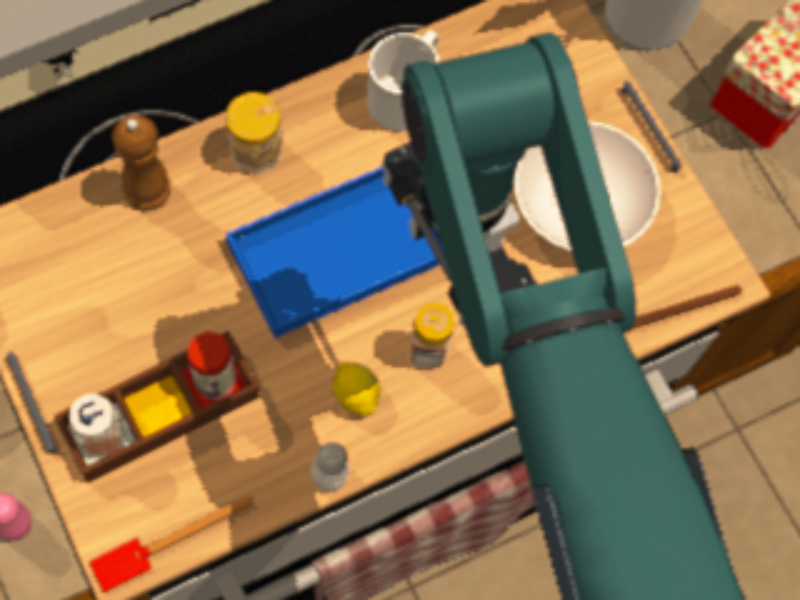

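View pics/w3.png

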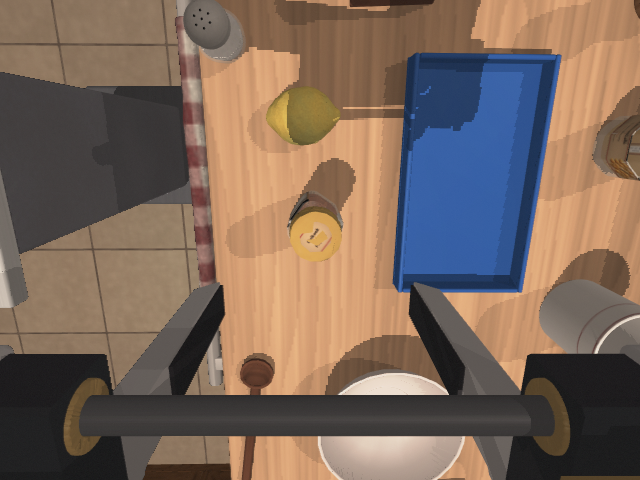

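The top view shows the red jar upright in the red bay at crop (212,365), measured at (0.580,0.198). The wrist view has the yellow lid at (316,237) between the fingers and the lemon at (303,115). I'll grip the yellow jar next.

```bash
python3 -m inch '0 0.1 4 0 0; -0.1 0.15 8 0 0; -0.2 0.2 11 0 0; -0.25 0.2 13.5 0 0; -0.25 0.2 14.8 0 0; -0.25 0.2 15.3 0 0; -0.25 0.2 15.3 0 0; -0.25 0.2 15.3 0 0; -0.25 0.2 15.3 0 1; -0.25 0.2 15.3 0 1; -0.25 0.2 15.3 0 1; -0.25 0.2 15.3 0 1; -0.25 0.2 15.3 0 1; -0.25 0.2 15.3 0 1; -0.25 0.2 15.3 0 1; -0.25 0.2 15.3 0 1; -0.25 0.2 15.3 0 1; -0.25 0.2 15.3 0 1'; python3 -c "
from h import *
to(.578,.267,.217,.036)"
```

```text
time: 9.1
tool_pos: [0.5098, -0.0395, 0.0675]
ee_rot: [-3.137, -0.016, 0.003]
wrist_force: [0.2, -0.1, -0.4]
width: 0.0443
shift cm [  7.14 -30.7  -14.7 ] spin -0.033 now [ 0.5098 -0.0395  0.0675] yaw 0.003 j6 -0.2 t 9.1 w 0.0443
```

```bash
python3 -m inch '0 0 -2 0 1; 0 0 -5 0 1; 0 0 -9 0 1; 0 0 -13 0 1; 1 -3 -14.7 0 1; 2 -7 -14.7 -0.033 1; 3 -11 -14.7 -0.033 1; 4 -15 -14.7 -0.033 1; 5 -19 -14.7 -0.033 1; 6 -23 -14.7 -0.033 1; 7 -27 -14.7 -0.033 1; 7.1 -29.5 -14.7 -0.033 1; 7.1 -30.7 -14.7 -0.033 1; 7.1 -30.7 -14.7 -0.033 1; 7.1 -30.7 -14.7 -0.033 1; 7.1 -30.7 -14.7 -0.033 1; 7.1 -30.7 -14.7 -0.033 1'; python3 -c "
from h import *
to(.578,.267,.0735,.036); print(robot.get_obs()['ee_rot'])"
```

```text
time: 10.52
tool_pos: [0.5778, 0.265, 0.2174]
ee_rot: [-3.138, -0.017, 0.033]
wrist_force: [0.0, -0.3, -0.2]
width: 0.0445
shift cm [-0.21 -0.15 14.39] spin -0.003 now [0.5778 0.265  0.2174] yaw 0.033 j6 0.31 t 10.52 w 0.0445
[-3.13810032 -0.01650908  0.0331253 ]
```

```bash
python3 -m inch '-0.1 -0.15 3 0 1; -0.15 -0.15 7 0 1; -0.2 -0.15 10 0 1; -0.2 -0.15 12 0 1; -0.2 -0.15 13.2 0 1; -0.2 -0.15 13.8 0 1; -0.2 -0.15 14.1 0 1; -0.2 -0.15 14.3 0 1; -0.2 -0.15 14.3 0 1; -0.2 -0.15 14.3 0 1; -0.2 -0.15 14.3 0 1'; python3 -c "
from h import *
to(.578,.267,.0735,.036); print(robot.get_obs()['wrist_force'])"
```

```text
time: 11.43
tool_pos: [0.579, 0.2674, 0.0761]
ee_rot: [-3.137, -0.019, 0.033]
wrist_force: [0.0, -0.9, -0.6]
width: 0.044
shift cm [-0.11  0.04  0.26] spin -0.003 now [0.579  0.2674 0.0761] yaw 0.033 j6 0.31 t 11.43 w 0.044
[ 0.01366252 -0.89320554 -0.57840294]
```

```bash
python3 -m inch '-0.1 0 0.2 0 1; -0.1 0 0.3 0 1; -0.1 0 0.3 0 1; -0.1 0 0.3 0 1; -0.1 0 0.3 0 0; -0.1 0 0.3 0 0; -0.1 0 0.3 0 0; -0.1 0 0.3 0 0; -0.1 0 0.3 0 0; -0.1 0 0.3 0 0; -0.1 0 0.3 0 0; -0.1 0 0 0 0; 0 0 -4 0 0; 0 0 -8 0 0; 0 0 -12 0 0; 0 0 -14 0 0; 0 0 -14 0 0; 0 0 -14 0 0; 0 0 -14 0 0'
python3 - <<'E'
from h import *
p,d,W=look("wrist","w4")
to(.497,.061,.15,0)
p2,_,W2=look("top","t4")
cv2.imwrite("pics/t4c.png",cv2.resize(p2[100:340,190:510],(800,600)))
E
```

```text
time: 13.02
tool_pos: [0.5758, 0.2665, 0.2146]
ee_rot: [-3.138, -0.017, 0.033]
wrist_force: [0.2, 0.5, -0.5]
width: 0.0941
shift cm [-8.61 20.28  6.16] spin 0.033 now [0.5754 0.2663 0.2135] yaw 0.033 j6 0.31 t 13.07 w 0.0939
```

View pics/t4c.png

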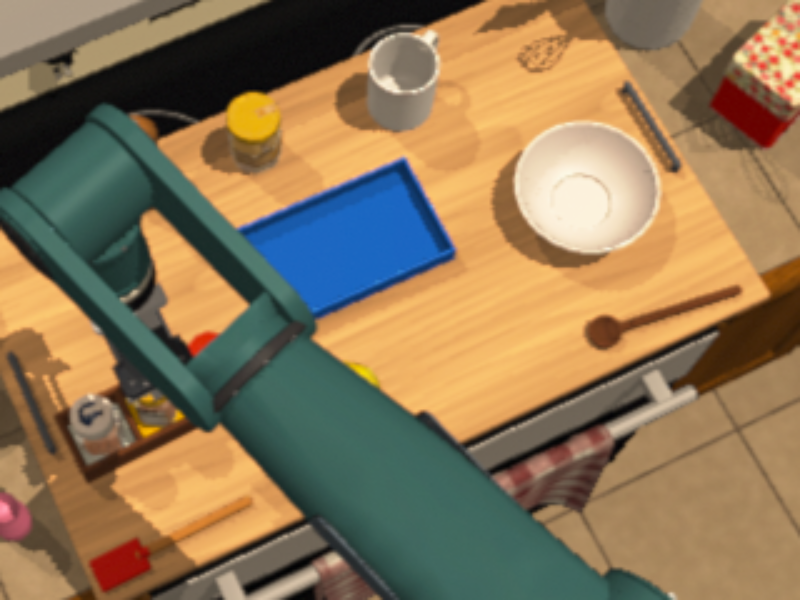

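View pics/w4.png

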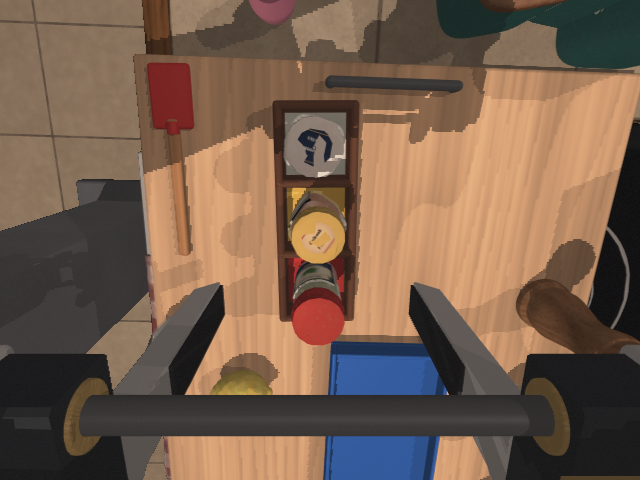

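The wrist view shows all three jars upright in their bays: white (316,145), yellow (318,237), red (318,315). The spatula blade is at (170,95) and its handle end at (184,250). I'll check the jars numerically and fit the spatula.

Run:
```python
from h import *
o=robot.get_obs()
W=cloud("wrist",np.load("pics/w4.npy"),((.5756,.2664,.2140),o["ee_rot"]))
p=cv2.imread("pics/w4.png")
with np.errstate(invalid='ignore'):
  for nm,c,zt in [("yel",(.578,.267),.124),("red",(.5805,.197),.132),("white",(.575,.337),.122)]:
    P=W[(abs(W[...,0]-c[0])<.05)&(abs(W[...,1]-c[1])<.035)&(abs(W[...,2]-zt)<.005)]
    if len(P): print(nm,len(P),P.mean(0).round(4),cv2.minEnclosingCircle(P[:,:2].astype(np.float32)))
  m=(abs(W[...,0]-.435)<.03)&(W[...,1]>.17)&(W[...,1]<.42)&(W[...,2]>.0215)&(W[...,2]<.04)
P=W[m];print(len(P),np.percentile(P,[1,50,99],axis=0).round(4))
for y in np.arange(.19,.41,.015):
    q=P[abs(P[:,1]-y)<.005]
    if len(q)>4: print(round(y,3),len(q),q[:,0].min().round(4),q[:,0].max().round(4),q[:,2].mean().round(4))
```

```text
yel 2247 [0.5775 0.2677 0.1234] ((0.5774129629135132, 0.26667821407318115), 0.022138260304927826)
red 2019 [0.5799 0.1979 0.1308] ((0.5803577899932861, 0.19651931524276733), 0.02264973148703575)
white 2831 [0.572  0.3377 0.1208] ((0.5718939304351807, 0.3372613489627838), 0.02271292544901371)
4295 [[0.415  0.2223 0.0222]
 [0.4364 0.3601 0.0256]
 [0.453  0.4051 0.0293]]
0.22 70 0.4329 0.4434 0.0265
0.235 111 0.4307 0.4433 0.0265
0.25 119 0.4312 0.4433 0.0266
0.265 113 0.4312 0.4425 0.0266
0.28 123 0.4299 0.4421 0.0266
0.295 122 0.4298 0.4417 0.0265
0.31 128 0.4295 0.4416 0.0265
0.325 126 0.4291 0.4416 0.0267
0.34 141 0.4289 0.441 0.0269
0.355 444 0.4139 0.4539 0.0255
0.37 461 0.4137 0.4542 0.0251
0.385 468 0.4139 0.4539 0.0251
0.4 483 0.4131 0.4529 0.025
```

Run:
```python
from h import *
W=cloud("wrist",np.load("pics/w3.npy"),((.5097,-.0384,.2205),(-3.137,-.016,.002)))
p=cv2.imread("pics/w3.png");hsv=cv2.cvtColor(p,cv2.COLOR_BGR2HSV)
m=cv2.inRange(hsv,(100,100,40),(125,255,255))>0
with np.errstate(invalid='ignore'):
  m&=(W[...,2]>.04)&(W[...,2]<.05)
P=W[m];print(len(P),cv2.minAreaRect(P[:,:2].astype(np.float32)*1000))
with np.errstate(invalid='ignore'):
  L=(abs(W[...,0]-.497)<.06)&(abs(W[...,1]-.06)<.05)&(W[...,2]>.04)&(W[...,2]<.08)
Q=W[L];print("lemon",len(Q),Q.max(0),cv2.minAreaRect(Q[:,:2].astype(np.float32)*1000))
to(.4355,.312,.12,.025)
```

```text
4388 ((666.7719116210938, -3.6574554443359375), (234.09230041503906, 135.17868041992188), 89.5908432006836)
lemon 3179 [0.5341291  0.10998261 0.07012328] ((478.6744384765625, 65.85038757324219), (54.716373443603516, 108.81897735595703), 68.97383880615234)
shift cm [-13.95  -5.01   9.12] spin 0.008 now [0.5753 0.2662 0.2131] yaw 0.033 j6 0.31 t 13.12 w 0.0939
```

```bash
python3 -m inch '-3.5 -1.2 0 0.008 0.5; -7 -2.5 0 0.008 0.5; -10.5 -4 1 0.008 0.5; -13 -5 4 0.008 0.5; -13.9 -5 8 0.008 0.5; -13.9 -5 9 0.008 0.5; -13.9 -5 9 0.008 0.5; -13.9 -5 9 0.008 0.5; -13.9 -5 9 0.008 0.5; -13.9 -5 9 0.008 0.5'
python3 - <<'E'
from h import *
p,d,W=look("wrist","w5")
with np.errstate(invalid='ignore'):
  m=(abs(W[...,0]-.435)<.03)&(W[...,1]>.17)&(W[...,1]<.42)&(W[...,2]>.0215)&(W[...,2]<.04)
P=W[m];print(len(P),np.percentile(P,[1,50,99],axis=0).round(4))
for y in np.arange(.25,.42,.015):
    q=P[abs(P[:,1]-y)<.005]
    if len(q)>4: print(round(y,3),len(q),q[:,0].min().round(4),q[:,0].max().round(4),q[:,2].mean().round(4))
to(.4355,.312,.0205,.025)
E
```

```text
time: 13.95
tool_pos: [0.4388, 0.3126, 0.1242]
ee_rot: [-3.136, -0.019, 0.024]
wrist_force: [0.3, 0.2, 0.1]
width: 0.047
6085 [[0.4149 0.2237 0.0226]
 [0.4355 0.3628 0.0259]
 [0.4532 0.406  0.0297]]
0.25 150 0.4317 0.4431 0.027
0.265 148 0.4314 0.4427 0.027
0.28 156 0.4312 0.4424 0.0271
0.295 170 0.4301 0.442 0.0269
0.31 172 0.4299 0.4416 0.027
0.325 187 0.4296 0.4412 0.027
0.34 179 0.4294 0.4408 0.0274
0.355 641 0.4149 0.4541 0.0259
0.37 668 0.4148 0.4543 0.0254
0.385 700 0.414 0.4537 0.0254
0.4 705 0.414 0.4531 0.0253
shift cm [-0.5   0.1  10.35] spin -0.001 now [0.4385 0.3125 0.124 ] yaw 0.024 j6 0.49 t 14.0 w 0.0471
```

View pics/w5.png

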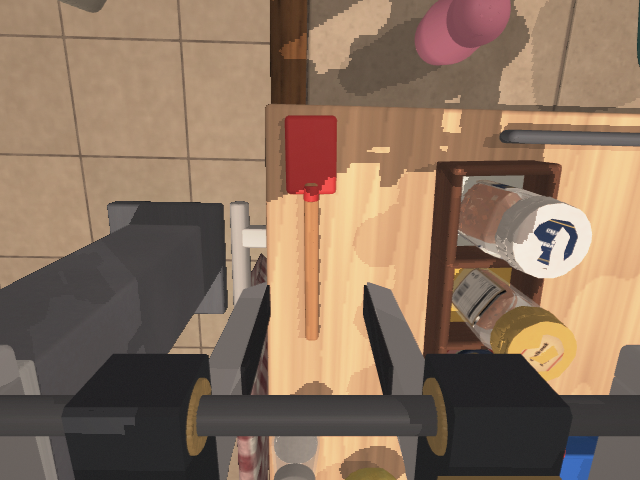

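The handle at (311,260) runs between the fingers. I'll descend 10.3 cm and grip.

```bash
python3 -m inch '-0.2 0.1 3 0 0.5; -0.4 0.1 6 0 0.5; -0.5 0.1 8.5 0 0.5; -0.5 0.1 9.6 0 0.5; -0.5 0.1 10.2 0 0.5; -0.5 0.1 10.3 0 0.5; -0.5 0.1 10.3 0 0.5; -0.5 0.1 10.3 0 0.5; -0.5 0.1 10.3 0 1; -0.5 0.1 10.3 0 1; -0.5 0.1 10.3 0 1; -0.5 0.1 10.3 0 1; -0.5 0.1 10.3 0 1; -0.5 0.1 10.3 0 1; -0.5 0.1 10.3 0 1; -0.5 0.1 10.3 0 1'; python3 -c "
from h import *
to(.6935,-.004,.2,-.007); print(robot.get_obs()['wrist_force'])"
```

```text
time: 15.33
tool_pos: [0.4354, 0.312, 0.0209]
ee_rot: [-3.136, -0.019, 0.024]
wrist_force: [0.2, 0.4, 0.8]
width: 0.001
shift cm [ 25.37  32.12 -17.6 ] spin 0.031 now [0.4354 0.312  0.0209] yaw 0.024 j6 0.5 t 15.33 w 0.001
[0.15687224 0.41022787 0.77543293]
```

The fingers shut fully, so the grip missed. I'll look again.

Run:
```python
from h import *
p,d,W=look("wrist","w6")
to(.4355,.312,.0205,.025)
```

```text
shift cm [0.01 0.   0.04] spin -0.001 now [0.4354 0.312  0.0209] yaw 0.024 j6 0.5 t 15.38 w 0.0005
```

View pics/w6.png

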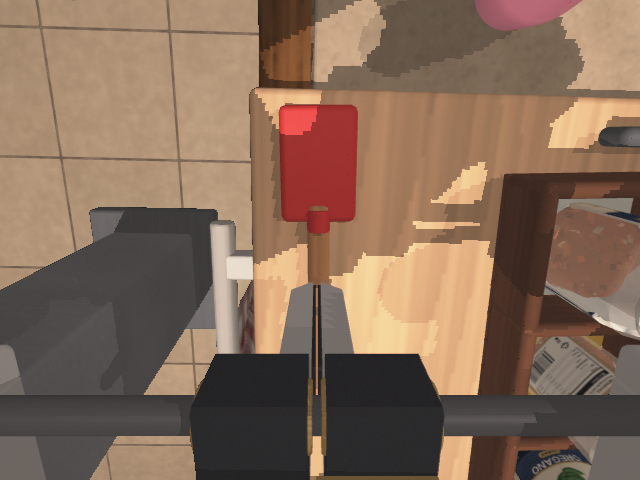

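```bash
python3 -m inch '0 0 -2 0 1; 0 0 -5 0 1; 0 0 -8 0 1; 0 0 -10 0 0.5; 0 0 -10 0 0.5; 0 0 -10 0 0.5; 0 0 -10 0 0.5'
python3 - <<'E'
from h import *
p,d,W=look("wrist","w7")
with np.errstate(invalid='ignore'):
  b=(abs(W[...,0]-.49)<.02)&(W[...,1]>.28)&(W[...,1]<.40)
  print("board",np.percentile(W[b][:,2],[5,50,95]))
  m=(abs(W[...,0]-.435)<.03)&(W[...,1]>.17)&(W[...,1]<.42)&(W[...,2]>.0215)&(W[...,2]<.04)
P=W[m];print(len(P),np.percentile(P,[1,50,99],axis=0).round(4))
for y in np.arange(.25,.42,.015):
    q=P[abs(P[:,1]-y)<.005]
    if len(q)>4: print(round(y,3),len(q),q[:,0].min().round(4),q[:,0].max().round(4),np.percentile(q[:,2],[10,90]).round(4))
to(.4355,.312,.0205,.025)
E
```

```text
time: 15.97
tool_pos: [0.4329, 0.311, 0.1194]
ee_rot: [-3.137, -0.017, 0.024]
wrist_force: [-1.0, -0.3, 0.2]
width: 0.0237
board [0.01670487 0.24653853 0.26188688]
6244 [[0.4149 0.2232 0.0229]
 [0.4355 0.3629 0.0259]
 [0.4533 0.4059 0.0297]]
0.25 157 0.4315 0.4428 [0.0256 0.0283]
0.265 152 0.4312 0.4424 [0.0258 0.0281]
0.28 157 0.4309 0.4419 [0.0257 0.0284]
0.295 176 0.4305 0.4423 [0.0252 0.0282]
0.31 179 0.4302 0.4418 [0.0252 0.0281]
0.325 182 0.4299 0.4414 [0.0259 0.0282]
0.34 186 0.4288 0.4409 [0.0257 0.0294]
0.355 661 0.4152 0.4545 [0.0245 0.028 ]
0.37 682 0.4143 0.4539 [0.0244 0.0265]
0.385 719 0.4142 0.4537 [0.0245 0.0265]
0.4 738 0.414 0.4533 [0.0243 0.0264]
shift cm [ 0.15 -0.08  9.83] spin -0.001 now [0.4325 0.3108 0.1187] yaw 0.024 j6 0.5 t 16.02 w 0.0277
```

View pics/w7.png

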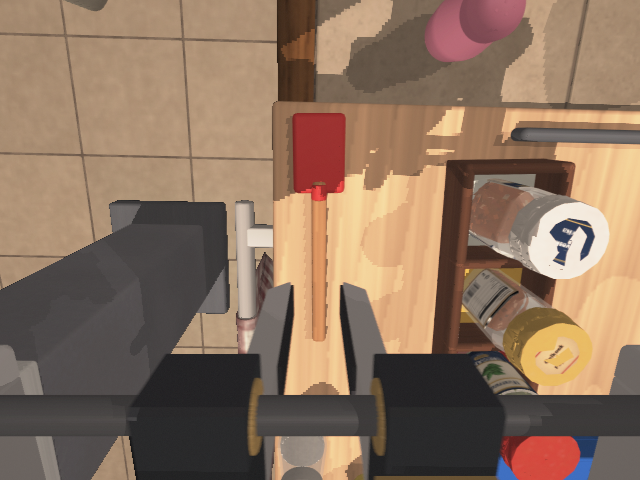

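The spatula has not moved, so the pads closed over it. I'll go nearly to the board this time and keep the jaws narrower.

```bash
python3 -m inch '0.2 -0.1 3 0 0.65; 0.25 -0.1 6 0 0.65; 0.25 -0.1 8.5 0 0.65; 0.25 -0.1 9.3 0 0.65; 0.25 -0.1 9.7 0 0.65; 0.25 -0.1 9.9 0 0.65; 0.25 -0.1 10 0 0.65; 0.25 -0.1 10.05 0 0.65; 0.25 -0.1 10.05 0 0.65;  0.25 -0.1 10.05 0 0.65'; python3 -c "
from h import *
to(.4355,.312,.0185,.025); print(robot.get_obs()['wrist_force'])"
```

```text
time: 16.85
tool_pos: [0.4373, 0.3127, 0.0196]
ee_rot: [-3.137, -0.018, 0.024]
wrist_force: [-0.1, 0.0, 0.3]
width: 0.0329
shift cm [-0.19  0.07  0.11] spin -0.001 now [0.4373 0.3127 0.0196] yaw 0.024 j6 0.5 t 16.85 w 0.0329
[-0.12079164  0.03232917  0.29631163]
```

```bash
python3 -m inch '-0.1 0 0.1 0 0.65; -0.2 0.05 0.18 0 0.65; -0.2 0.05 0.18 0 0.65; -0.2 0.05 0.18 0 0.65; -0.2 0.05 0.18 0 0.8; -0.2 0.05 0.18 0 0.8; -0.2 0.05 0.18 0 0.9;-0.2 0.05 0.18 0 0.9; -0.2 0.05 0.18 0 1;  -0.2 0.05 0.18 0 1;  -0.2 0.05 0.18 0 1; -0.2 0.05 0.18 0 1'; python3 -c "
from h import *
to(.4355,.312,.0185,.025); print(robot.get_obs()['wrist_force'])"
```

```text
time: 17.85
tool_pos: [0.4354, 0.3122, 0.0178]
ee_rot: [-3.137, -0.018, 0.024]
wrist_force: [0.1, 0.0, -0.1]
width: 0.0007
shift cm [ 0.01  0.02 -0.07] spin -0.001 now [0.4354 0.3122 0.0178] yaw 0.024 j6 0.5 t 17.85 w 0.0007
[ 0.12291971  0.02063064 -0.10490063]
```

Run:
```python
from h import *
p,d,W=look("wrist","w8")
cv2.imwrite("pics/w8c.png",cv2.resize(p[180:420,200:440],(600,600)))
v,u=np.mgrid[:480,:640]
for (a,b) in [(318,270),(318,282),(308,292),(328,292),(300,320),(340,320),(285,300),(350,295)]:
    print(a,b,W[b,a].round(4))
p,d,W=look("scene","s8"); cv2.imwrite("pics/s8c.png",cv2.resize(p[120:240,220:380],(800,600),interpolation=cv2.INTER_CUBIC))
```

```text
318 270 [0.4353 0.3219 0.0269]
318 282 [0.4354 0.3158 0.029 ]
308 292 [0.4299 0.3218 0.0568]
328 292 [0.4393 0.3218 0.0565]
300 320 [0.4269 0.3221 0.0857]
340 320 [0.4428 0.3219 0.0847]
285 300 [0.4169 0.2996 0.0174]
350 295 [0.4544 0.3041 0.0189]
```

View pics/w8c.png

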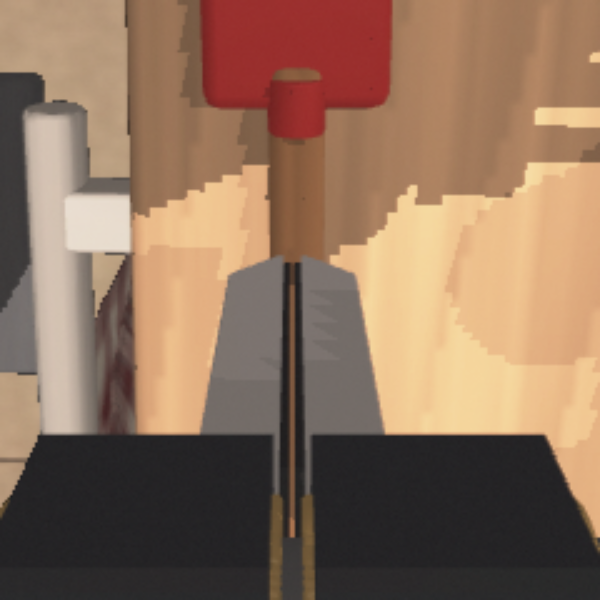

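View pics/s8c.png

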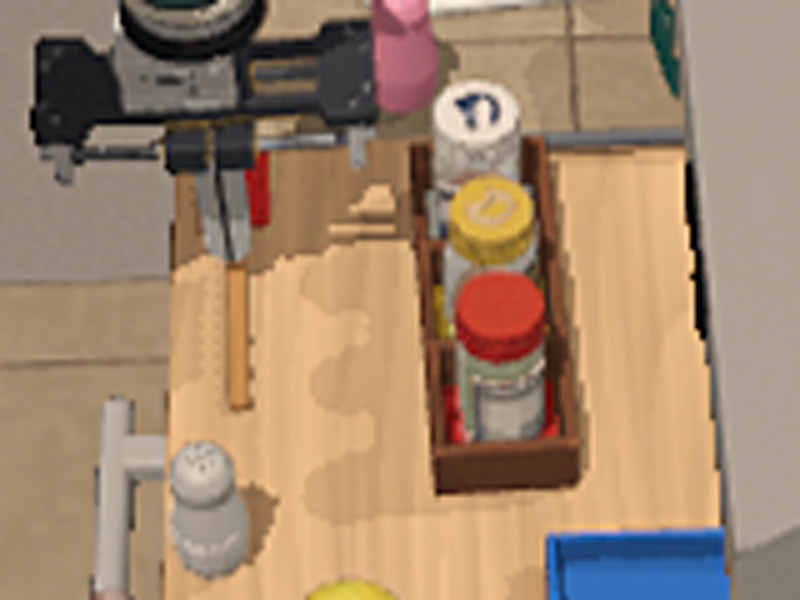

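The fingertips look higher than the reported TCP would put them. I'll measure where they really end with both cameras.

Run:
```python
from h import *
W=cloud("scene",np.load("pics/s8.npy"))
p=cv2.imread("pics/s8.png")
# fingers in scene: crop coords /5 + offset
for cx,cy in [(210,200),(212,230),(214,245),(216,255),(235,250),(240,255),(238,230),(237,275),(237,300)]:
    u,v=220+cx//5,120+cy//5; print((u,v),W[v,u].round(4),p[v,u])
o=robot.get_obs()
d=np.load("pics/w8.npy");Ww=cloud("wrist",d,(o["tool_pos"],o["ee_rot"]))
for v in range(278,360,6): print(v,Ww[v,308].round(4),Ww[v,330].round(4))
# open fingers, first pic, tool coordinates
d=np.load("pics/w1.npy");T=cloud("wrist",d,(np.zeros(3),np.zeros(3)))
print("tool frame tips w1")
for v,u in [(285,218),(288,218),(292,215),(300,210),(285,415),(290,418),(300,424)]: print((u,v),T[v,u].round(4))
```

```text
(262, 160) [0.4314 0.3042 0.093 ] [107 114 121]
(262, 166) [0.4295 0.3011 0.0717] [135 144 151]
(262, 169) [0.4286 0.2993 0.0612] [137 143 148]
(263, 171) [0.4267 0.3329 0.0121] [134 162 192]
(267, 170) [0.4415 0.3031 0.0516] [145 152 158]
(268, 171) [0.442  0.3215 0.0251] [110 127 147]
(267, 166) [0.4425 0.3072 0.0637] [136 143 153]
(267, 175) [0.4397 0.3045 0.0284] [ 86 148 207]
(267, 180) [0.4397 0.2875 0.0273] [ 83 143 204]
278 [0.4299 0.3165 0.0249] [0.4425 0.314  0.018 ]
284 [0.4299 0.3217 0.0467] [0.4427 0.3098 0.0168]
290 [0.4299 0.3213 0.0533] [0.4403 0.3219 0.0542]
296 [0.4299 0.3213 0.0604] [0.44   0.3217 0.0607]
302 [0.4299 0.3219 0.0681] [0.4397 0.3215 0.0669]
308 [0.43   0.322  0.0744] [0.4393 0.3222 0.0744]
314 [0.43   0.3218 0.0796] [0.4391 0.3215 0.0786]
320 [0.43   0.3211 0.0835] [0.4388 0.3219 0.0848]
326 [0.43   0.3221 0.0905] [0.4385 0.3221 0.09  ]
332 [0.43   0.3222 0.0951] [0.4382 0.3221 0.0948]
338 [0.4301 0.3212 0.0978] [0.4381 0.3214 0.098 ]
344 [0.4301 0.321  0.1017] [0.4379 0.3216 0.1025]
350 [0.4301 0.3215 0.1065] [0.4376 0.3222 0.1074]
356 [0.4298 0.3455 0.148 ] [0.4347 0.3451 0.1473]
tool frame tips w1
(218, 285) [-0.0491 -0.0092 -0.029 ]
(218, 288) [-0.049  -0.0081 -0.03  ]
(215, 292) [-0.0492 -0.008  -0.0348]
(210, 300) [-0.0491 -0.0082 -0.0443]
(415, 285) [ 0.0479 -0.0096 -0.0296]
(418, 290) [ 0.0481 -0.0092 -0.0349]
(424, 300) [ 0.0478 -0.0093 -0.0466]
```

Both cameras agree that the fingers end about 28 mm short of the reported TCP, at z≈0.046 when it reads 0.018. Contact heights therefore need a reported z about 28 mm lower than I assumed. The jars were gripped at their lids and still placed well. I'll open and descend with that correction.

```bash
python3 -m inch '0 0 0 0 0.65; 0 0 0 0 0.65; 0 0 0 0 0.65; 0 0 0 0 0.65; 0 0 0.8 0 0.65; 0 0 1.5 0 0.65; 0 0 1.9 0 0.65; 0 0 2.2 0 0.65; 0 0 2.3 0 0.65; 0 0 2.3 0 0.65; 0 0 2.3 0 0.65'
python3 - <<'E'
from h import *
print(robot.get_obs()['wrist_force'])
p,d,W=look("wrist","w9")
cv2.imwrite("pics/w9c.png",cv2.resize(p[180:420,200:440],(600,600)))
to(.4355,.312,-.0075,.025)
for v in range(260,310,4): print(v,W[v,275].round(4),W[v,355].round(4))
E
```

```text
time: 18.87
tool_pos: [0.4359, 0.3123, -0.0052]
ee_rot: [-3.137, -0.018, 0.024]
wrist_force: [0.0, 0.7, 0.9]
width: 0.0329
[0.01009901 0.67161465 0.88191209]
shift cm [-0.05  0.04  0.25] spin -0.001 now [ 0.436   0.3124 -0.005 ] yaw 0.024 j6 0.5 t 18.92 w 0.0331
260 [0.4137 0.332  0.0178] [0.4537 0.3328 0.0178]
264 [0.4136 0.3296 0.0169] [0.4538 0.3307 0.0179]
268 [0.4137 0.3278 0.0179] [0.4539 0.3287 0.0181]
272 [0.4137 0.3257 0.018 ] [0.4541 0.3264 0.0178]
276 [0.4136 0.3232 0.0169] [0.4542 0.3242 0.0176]
280 [0.4136 0.321  0.0169] [0.4542 0.3225 0.0189]
284 [0.4141 0.3213 0.023 ] [0.4536 0.3223 0.0239]
288 [0.4145 0.3212 0.0279] [0.453  0.3223 0.0289]
292 [0.415  0.3215 0.0334] [0.4525 0.3223 0.0338]
296 [0.4155 0.3222 0.0396] [0.4525 0.3205 0.0343]
300 [0.4158 0.3215 0.0424] [0.4518 0.321  0.0399]
304 [0.4161 0.3216 0.0468] [0.4515 0.3206 0.0433]
308 [0.4163 0.3205 0.0485] [0.451  0.3207 0.0477]
```

View pics/w9c.png

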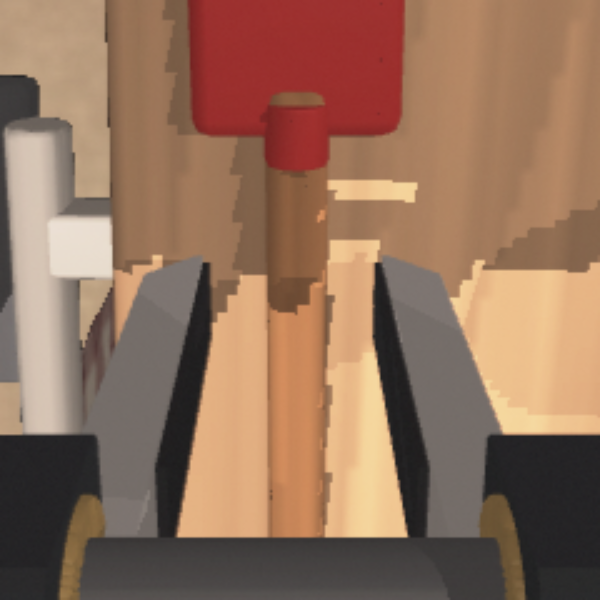

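The tips now straddle the handle at crop (297,300). I'll go down 2 mm more and close.

```bash
python3 -m inch '0 0 0.1 0 0.65; 0 0 0.25 0 0.65; 0 0 0.3 0 0.65; 0 0 0.3 0 0.65; 0 0 0.3 0 1; 0 0 0.3 0 1; 0 0 0.3 0 1; 0 0 0.3 0 1; 0 0 0.3 0 1; 0 0 0.3 0 1; 0 0 0.3 0 1'; python3 -c "
from h import *
to(.6948,-.004,.2,-.007); print(robot.get_obs()['wrist_force'])"
```

```text
time: 19.83
tool_pos: [0.4361, 0.3125, -0.0079]
ee_rot: [-3.137, -0.018, 0.024]
wrist_force: [-0.1, 0.6, -0.9]
width: 0.0118
shift cm [ 25.48  32.16 -20.49] spin 0.031 now [ 0.4361  0.3125 -0.0079] yaw 0.024 j6 0.5 t 19.83 w 0.0118
[-0.10492957  0.59642182 -0.89705942]
```

```bash
python3 -m inch '0 0 -2 0 1; 0 0 -5 0 1; 0 0 -9 0 1; 0 0 -13 0 1; 0 0 -16.5 0 1; 2.5 3 -17.8 0 1; 5 6 -17.8 0.031 1; 7.5 9 -17.8 0.031 1; 10 12.2 -17.8 0.031 1; 12.5 15.5 -17.8 0.031 1; 15 18.7 -17.8 0.031 1; 17.5 22 -17.8 0.031 1; 20 25 -17.8 0.031 1; 22.5 28 -17.8 0.031 1; 25 31 -17.8 0.031 1; 25.5 32.2 -17.8 0.031 1; 25.5 32.2 -17.8 0.031 1; 25.5 32.2 -17.8 0.031 1; 25.5 32.2 -17.8 0.031 1'
python3 - <<'E'
from h import *
p,d,W=look("wrist","w10")
to(.6948,-.004,-.0015,-.007)
E
```

```text
time: 21.42
tool_pos: [0.6947, -0.0027, 0.1733]
ee_rot: [-3.135, -0.018, -0.006]
wrist_force: [-0.2, 0.1, -0.9]
width: 0.0119
shift cm [-0.31  0.27 17.52] spin 0.002 now [ 0.6948 -0.0023  0.1737] yaw -0.005 j6 -0.08 t 21.47 w 0.0113
```

View pics/w10.png

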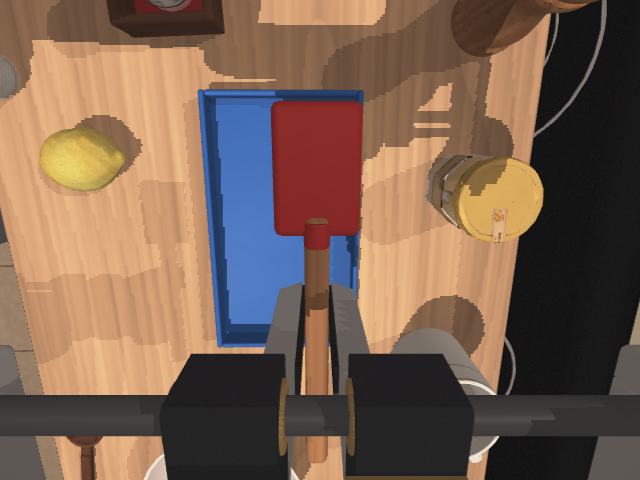

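The spatula is held over the far half of the tray, blade at (318,165). I'll lower it and release with a partial opening so the fingers stay inside the wall.

```bash
python3 -m inch '-0.1 0.2 4 0 1; -0.2 0.25 8 0 1; -0.3 0.25 12 0 1; -0.3 0.25 14.5 0 1; -0.3 0.25 16 0 1; -0.3 0.25 16.8 0 1; -0.3 0.25 17.2 0 1; -0.3 0.25 17.5 0 1; -0.3 0.25 17.5 0 1; -0.3 0.25 17.5 0 1'; python3 -c "
from h import *
to(.6948,-.004,-.0025,-.007); print(robot.get_obs()['wrist_force'])"
```

```text
time: 22.3
tool_pos: [0.6961, -0.0035, 0.0008]
ee_rot: [-3.136, -0.022, -0.005]
wrist_force: [-0.2, 0.2, -0.5]
width: 0.0117
shift cm [-0.14  0.05  0.33] spin 0.002 now [ 0.6961 -0.0035  0.0008] yaw -0.005 j6 -0.09 t 22.3 w 0.0117
[-0.2296043   0.15667113 -0.49831821]
```

Next I lower it fully, open to about 33 mm and retreat upward.

```bash
python3 -m inch '-0.1 0 0.2 0 1; -0.15 0 0.3 0 1; -0.15 0 0.3 0 1; -0.15 0 0.3 0 1; -0.15 0 0.3 0 0.65; -0.15 0 0.3 0 0.65; -0.15 0 0.3 0 0.65; -0.15 0 0.3 0 0.65; -0.15 0 0.3 0 0.65; 0 0 -1 0 0.65; 0 0 -4 0 0.65; 0 0 -8 0 0.65; 0 0 -12 0 0.65; 0 0 -16 0 0.65; 0 0 -18 0 0.65; 0 0 -18 0 0.65; 0 0 -18 0 0.65'
python3 - <<'E'
from h import *
p,d,W=look("wrist","w11")
to(.434,-.309,.17,-.14)
E
```

```text
time: 23.72
tool_pos: [0.6933, -0.0047, 0.184]
ee_rot: [-3.136, -0.027, -0.004]
wrist_force: [-0.2, -1.3, -1.5]
width: 0.0331
shift cm [-25.69  30.56   0.35] spin 0.135 now [ 0.6922 -0.0046  0.1809] yaw -0.005 j6 -0.09 t 23.77 w 0.0331
```

View pics/w11.png

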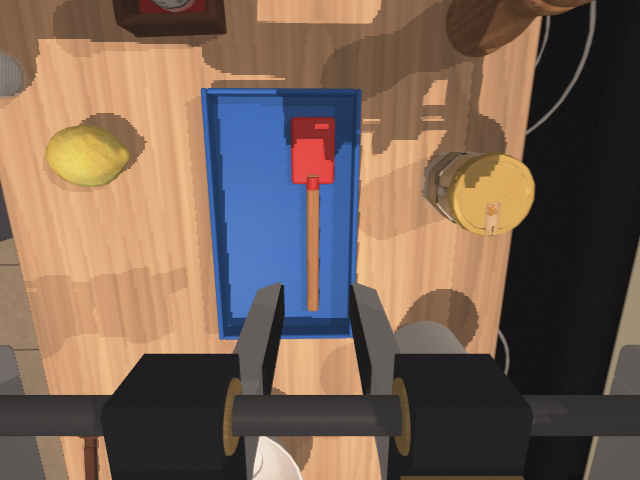

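The spatula lies flat in the tray at (313,215). Next is the spoon.

```bash
python3 -m inch '-3 3.5 0 0.05 0.65; -6 7 0 0.1 0.65; -9 10.5 0 0.135 0.65; -12 14 0 0.135 0.65; -15 17.5 0 0.135 0.65; -18 21 0 0.135 0.65; -21 24.5 0 0.135 0.65; -24 28 0 0.135 0.65; -25.5 30 1 0.135 0.65; -25.7 30.6 4 0.135 0.65; -25.7 30.6 6 0.135 0.65; -25.7 30.6 6 0.135 0.65; -25.7 30.6 6 0.135 0.65; -25.7 30.6 6 0.135 0.65'
python3 - <<'E'
from h import *
p,d,W=look("wrist","w12")
hsv=cv2.cvtColor(p,cv2.COLOR_BGR2HSV)
with np.errstate(invalid='ignore'):
  m=(abs(W[...,0]-.435)<.045)&(W[...,1]>-.44)&(W[...,1]<-.19)&(W[...,2]>.0225)&(W[...,2]<.036)
P=W[m]
for y in np.arange(-.41,-.19,.01):
    q=P[abs(P[:,1]-y)<.004]
    if len(q)>4: print(round(y,3),len(q),np.percentile(q[:,0],[2,98]).round(4),q[:,2].mean().round(4))
print(P[:,1].min(),P[:,1].max())
to(.434,-.309,.10,-.14); print(robot.get_obs()['ee_rot'])
E
```

```text
time: 24.93
tool_pos: [0.4355, -0.3084, 0.1134]
ee_rot: [-3.132, -0.02, -0.139]
wrist_force: [0.5, -1.2, -0.4]
width: 0.0331
-0.4 72 [0.4137 0.4249] 0.0272
-0.39 116 [0.4145 0.426 ] 0.0271
-0.38 123 [0.416  0.4275] 0.027
-0.37 122 [0.4175 0.4288] 0.0271
-0.36 128 [0.4187 0.4302] 0.0272
-0.35 141 [0.4196 0.4315] 0.0271
-0.34 140 [0.4211 0.4329] 0.027
-0.33 137 [0.4225 0.4343] 0.0269
-0.32 137 [0.4239 0.435 ] 0.0271
-0.31 146 [0.4246 0.4363] 0.0271
-0.3 150 [0.4262 0.4377] 0.0271
-0.29 155 [0.4278 0.4391] 0.0271
-0.28 163 [0.4289 0.4405] 0.027
-0.27 170 [0.4299 0.4417] 0.0269
-0.26 166 [0.4314 0.4431] 0.0252
-0.25 316 [0.4277 0.453 ] 0.0267
-0.24 314 [0.4221 0.4587] 0.0257
-0.23 303 [0.4215 0.4594] 0.0257
-0.22 418 [0.4254 0.4555] 0.0263
-0.402159228613029 -0.21381665788595922
shift cm [-0.24  0.07  1.44] spin 0.002 now [ 0.4361 -0.3087  0.1144] yaw -0.138 j6 -0.6 t 24.98 w 0.0332
[-3.13333823 -0.02196916 -0.13812016]
```

View pics/w12.png

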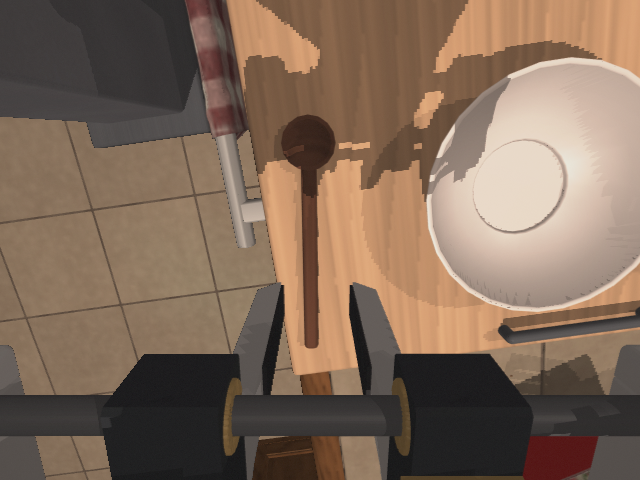

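The spoon handle is at (311,260) between the jaws, with the fruit bowl clear to the right.

```bash
python3 -c "
from h import *
to(.4308,-.308,-.0079,-.128)"
```

```text
shift cm [-0.81  0.1  12.22] spin -0.01 now [ 0.4361 -0.3087  0.1144] yaw -0.138 j6 -0.6 t 24.98 w 0.0332
```

```bash
python3 -m inch '-0.4 0.1 3 -0.01 0.65; -0.7 0.1 6 -0.01 0.65; -0.8 0.1 8.5 -0.01 0.65; -0.8 0.1 10.3 -0.01 0.65; -0.8 0.1 11.2 -0.01 0.65; -0.8 0.1 11.7 -0.01 0.65; -0.8 0.1 11.9 -0.01 0.65; -0.8 0.1 11.9 -0.01 0.65; -0.8 0.1 11.9 -0.01 0.65'; python3 -c "
from h import *
to(.4308,-.308,-.0079,-.128);print(robot.get_obs()['wrist_force'])"
```

```text
time: 25.73
tool_pos: [0.432, -0.3088, -0.003]
ee_rot: [-3.135, -0.025, -0.128]
wrist_force: [-0.9, 0.2, -0.1]
width: 0.0328
shift cm [-0.14 -0.06  0.48] spin 0.0 now [ 0.432  -0.3088 -0.003 ] yaw -0.128 j6 -0.62 t 25.73 w 0.0328
[-0.88055787  0.1900227  -0.07160942]
```

```bash
python3 -m inch '-0.1 0 0.2 0 0.65; -0.13 0 0.4 0 0.65; -0.13 0 0.45 0 0.65; -0.13 0 0.45 0 0.65; -0.13 0 0.45 0 1; -0.13 0 0.45 0 1; -0.13 0 0.45 0 1; -0.13 0 0.45 0 1; -0.13 0 0.45 0 1; -0.13 0 0.45 0 1; -0.13 0 0.45 0 1'; python3 -c "
from h import *
to(.6388,-.004,.16,-.007); o=robot.get_obs();print(o['wrist_force'],o['ee_rot'])"
```

```text
time: 26.65
tool_pos: [0.4309, -0.3087, -0.0075]
ee_rot: [-3.135, -0.025, -0.128]
wrist_force: [0.6, -0.4, 0.6]
width: 0.0117
shift cm [ 17.15 -32.97 -16.13] spin -0.121 now [ 0.4309 -0.3087 -0.0075] yaw -0.128 j6 -0.62 t 26.65 w 0.0117
[ 0.64069974 -0.44540722  0.60705074] [-3.13540051 -0.02478533 -0.12773196]
```

```bash
python3 -m inch '0 0 -2 0 1; 0 0 -5 0 1; 0 0 -9 0 1; 0 0 -13 0 1; 0.5 -1 -16 0 1; 2 -4 -17 -0.05 1; 4 -7.5 -17 -0.1 1; 6 -11 -17 -0.121 1; 8 -14.5 -17 -0.121 1; 10 -18 -17 -0.121 1; 12 -21.5 -17 -0.121 1; 14 -25 -17 -0.121 1; 15.5 -28.5 -17 -0.121 1; 16.7 -31.5 -17 -0.121 1; 17.1 -33 -17 -0.121 1; 17.1 -33 -17 -0.121 1; 17.1 -33 -17 -0.121 1; 17.1 -33 -17 -0.121 1; 17.1 -33 -17 -0.121 1'
python3 - <<'E'
from h import *
p,d,W=look("wrist","w13")
to(.6388,-.004,-.0015,-.007); print(robot.get_obs()['ee_rot'])
E
```

```text
time: 28.23
tool_pos: [0.6375, -0.0054, 0.1689]
ee_rot: [-3.139, -0.025, -0.009]
wrist_force: [0.1, 0.6, 0.3]
width: 0.0118
shift cm [-0.32 -0.1  17.05] spin -0.002 now [ 0.6376 -0.0054  0.169 ] yaw -0.009 j6 -0.09 t 28.28 w 0.0116
[-3.1389072  -0.02539161 -0.00894976]
```

View pics/w13.png

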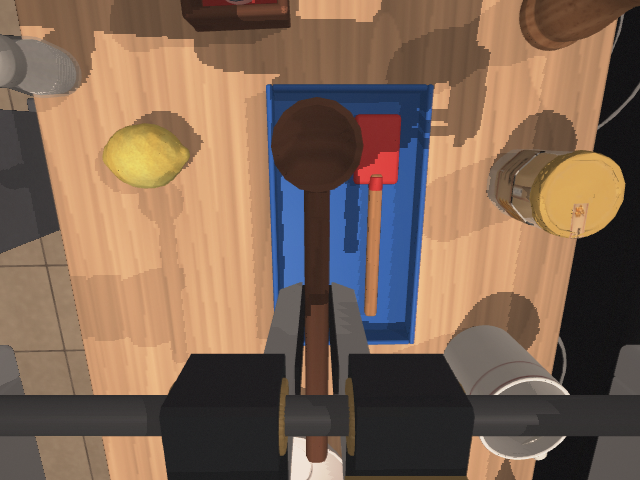

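The spoon is over the near half of the tray and its bowl (318,145) will lie left of the blade at (378,150). I'll lower it.

```bash
python3 -m inch '-0.1 -0.1 4 0 1; -0.2 -0.1 8 0 1; -0.3 -0.1 12 0 1; -0.35 -0.1 14.5 0 1; -0.4 -0.1 15.8 0 1; -0.4 -0.1 16.5 0 1; -0.4 -0.1 16.9 0 1; -0.4 -0.1 17 0 1; -0.4 -0.1 17 0 1; -0.4 -0.1 17 0 1'; python3 -c "
from h import *
to(.6388,-.004,-.0025,-.007); print(robot.get_obs()['wrist_force'])"
```

```text
time: 29.12
tool_pos: [0.6396, -0.0042, 0.0014]
ee_rot: [-3.139, -0.03, -0.009]
wrist_force: [-0.5, 0.7, -0.9]
width: 0.0116
shift cm [-0.09 -0.01  0.38] spin -0.002 now [ 0.6396 -0.0042  0.0014] yaw -0.009 j6 -0.09 t 29.12 w 0.0116
[-0.5286624   0.68631498 -0.86670176]
```

```bash
python3 -m inch '-0.1 0 0.2 0 1; -0.1 0 0.35 0 1; -0.1 0 0.35 0 1; -0.1 0 0.35 0 1; -0.1 0 0.35 0 0.65; -0.1 0 0.35 0 0.65; -0.1 0 0.35 0 0.65; -0.1 0 0.35 0 0.65; -0.1 0 0.35 0 0.65; 0 0 -1 0 0.65; 0 0 -4 0 0.65; 0 0 -8 0 0.65; 0 0 -12 0 0.65; 0 0 -15 0 0.65; 0 0 -15 0 0.65; 0 0 -15 0 0.65; 0 0 -15 0 0.65'
python3 - <<'E'
from h import *
p,d,W=look("wrist","w14")
hsv=cv2.cvtColor(p,cv2.COLOR_BGR2HSV)
m=cv2.inRange(hsv,(20,90,50),(36,255,255))>0
with np.errstate(invalid='ignore'):
  m&=(abs(W[...,0]-.497)<.06)&(abs(W[...,1]-.06)<.06)&(W[...,2]>.03)&(W[...,2]<.08)
P=W[m];print(len(P),cv2.minAreaRect(P[:,:2].astype(np.float32)*1000),P.mean(0),P[:,2].max())
e=np.linalg.eigh(np.cov(P[:,:2].T))[1][:,1];print("axis",np.degrees(np.arctan2(e[1],e[0])))
to(.5,.06,.1,0); print(robot.get_obs()['ee_rot'])
E
```

```text
time: 30.53
tool_pos: [0.6348, -0.0045, 0.1505]
ee_rot: [-3.139, -0.028, -0.009]
wrist_force: [0.6, -0.2, -1.6]
width: 0.0329
4610 ((499.50726318359375, 58.00303649902344), (57.27741622924805, 53.458675384521484), 43.49400329589844) [0.50488521 0.05966626 0.059901  ] 0.07036539146637066
axis -178.14470530434735
shift cm [-13.6   -6.31   4.58] spin -0.009 now [ 0.6341 -0.0044  0.1492] yaw -0.009 j6 -0.09 t 30.58 w 0.0326
[-3.13897037 -0.02603066 -0.00902139]
```

View pics/w14.png

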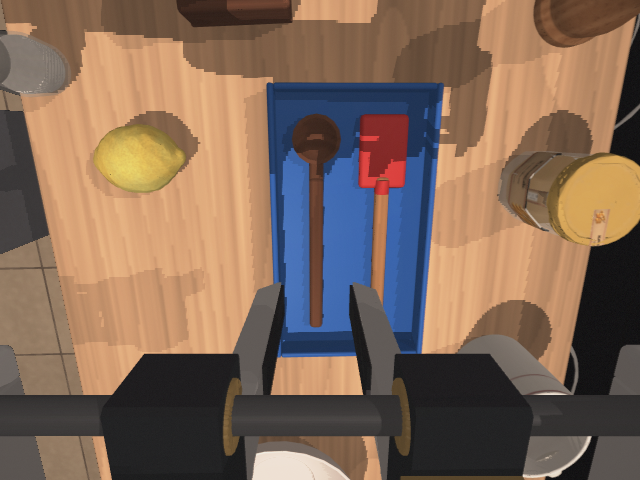

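Both utensils lie flat side by side: spoon (316,220), spatula (382,200). The lemon at (140,157) has its long axis along world x, so I'll grip it across y with a quarter turn.

```bash
python3 -m inch '-1 -0.5 -2 0.12 0.1; -2 -1 -2 0.24 0.1; -3.5 -1.5 -2 0.36 0.1; -5 -2 -2 0.48 0.1; -6.5 -3 -1 0.6 0.1; -8 -3.5 0 0.72 0.1; -9.5 -4 0 0.84 0.1; -11 -5 0 0.96 0.1; -12.5 -5.6 0 1.08 0.1; -13.4 -6.1 1 1.2 0.1; -13.6 -6.3 2 1.32 0.1; -13.6 -6.3 2 1.44 0.1; -13.6 -6.3 2 1.56 0.1; -13.6 -6.3 2 1.56 0.1; -13.6 -6.3 2 1.56 0.1; -13.6 -6.3 2 1.56 0.1; -13.6 -6.3 2 1.56 0.1'
python3 - <<'E'
from h import *
p,d,W=look("wrist","w15")
hsv=cv2.cvtColor(p,cv2.COLOR_BGR2HSV)
m=cv2.inRange(hsv,(20,90,50),(36,255,255))>0
with np.errstate(invalid='ignore'):
  m&=(abs(W[...,0]-.497)<.06)&(abs(W[...,1]-.06)<.06)&(W[...,2]>.025)&(W[...,2]<.08)
P=W[m];print(len(P),cv2.minAreaRect(P[:,:2].astype(np.float32)*1000),P.mean(0),P[:,2].max())
e=np.linalg.eigh(np.cov(P[:,:2].T))[1][:,1];print("axis",np.degrees(np.arctan2(e[1],e[0])))
print(P.min(0),P.max(0))
to(.499,.059,.0,-1.57); print(robot.get_obs()['ee_rot'])
E
```

```text
time: 32.0
tool_pos: [0.499, 0.0598, 0.1252]
ee_rot: [-3.117, 0.002, -1.567]
wrist_force: [1.1, -0.3, 0.0]
width: 0.0845
4296 ((498.92889404296875, 58.455528259277344), (56.14455795288086, 54.545127868652344), 44.85213851928711) [0.50324245 0.05844935 0.06016064] 0.07056319894989738
axis -176.1850454187392
[0.46469805 0.03295493 0.038841  ] [0.5339184 0.0842819 0.0705632]
shift cm [ 0.11  0.34 12.54] spin 0.002 now [0.4992 0.0598 0.1255] yaw -1.568 j6 1.57 t 32.05 w 0.0845
[-3.11616934e+00  2.26840232e-03 -1.56777192e+00]
```

View pics/w15.png

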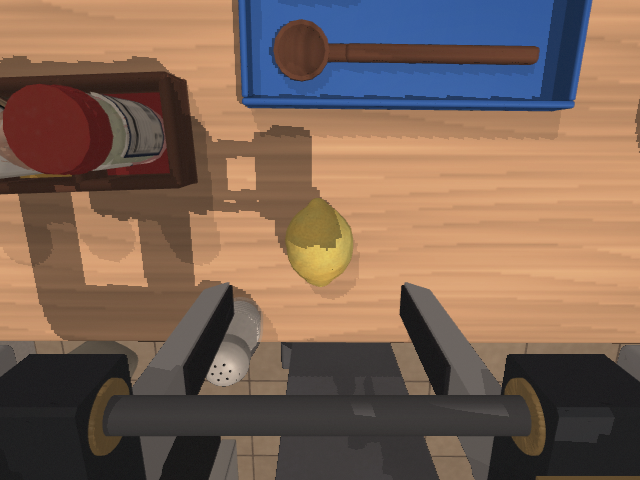

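The lemon at (320,242) sits centred between the jaws. The salt at (235,340) is 4 cm clear of the finger path in x. I'll descend and grip.

```bash
python3 -m inch '0.1 0.1 3 0 0.1; 0.15 0.1 6 0 0.1; 0.15 0.15 8.5 0 0.1; 0.15 0.15 10.5 0 0.1; 0.15 0.15 11.8 0 0.1; 0.15 0.15 12.7 0 0.1; 0.15 0.15 12.9 0 0.1; 0.15 0.15 12.9 0 0.1; 0.15 0.15 12.9 0 1; 0.15 0.15 12.9 0 1; 0.15 0.15 12.9 0 1; 0.15 0.15 12.9 0 1; 0.15 0.15 12.9 0 1; 0.15 0.15 12.9 0 1; 0.15 0.15 12.9 0 1; 0.15 0.15 12.9 0 1'; python3 -c "
from h import *
to(.599,-.288,.13,-1.57);print(robot.get_obs()['wrist_force'])"
```

```text
time: 33.38
tool_pos: [0.5013, 0.0584, -0.003]
ee_rot: [-3.115, 0.002, -1.568]
wrist_force: [-0.2, -0.8, 2.9]
width: 0.0508
shift cm [ 34.64 -10.01 -13.11] spin 0.002 now [ 0.5013  0.0584 -0.003 ] yaw -1.568 j6 1.57 t 33.38 w 0.0508
[-0.24218415 -0.84673887  2.91734007]
```

```bash
python3 -m inch '0 0 -2 0 1; 0 0 -5 0 1; 0 0 -9 0 1; 0 0 -12 0 1; 2.5 -1 -13.5 0 1; 6 -2 -14 0 1; 10 -3 -14 0 1; 14 -4 -14 0 1; 18 -5 -14 0 1; 22 -6.5 -14 0 1; 26 -8 -14 0 1; 30 -9 -14 0 1; 33 -9.7 -14 0 1; 34.6 -10 -14 0 1; 34.6 -10 -14 0 1; 34.6 -10 -14 0 1; 34.6 -10 -14 0 1; 34.6 -10 -14 0 1'
python3 - <<'E'
from h import *
p,d,W=look("wrist","w16")
with np.errstate(invalid='ignore'):
  m=(abs(W[...,0]-.6)<.1)&(abs(W[...,1]+.288)<.1)&(W[...,2]>.06)&(W[...,2]<.071)
print(cv2.minEnclosingCircle(W[m][:,:2].astype(np.float32)))
to(.599,-.288,.02,-1.57);print(robot.get_obs()['width'])
E
```

```text
time: 34.88
tool_pos: [0.5986, -0.2859, 0.1389]
ee_rot: [-3.116, 0.003, -1.566]
wrist_force: [-0.4, 0.0, -1.7]
width: 0.051
((0.5967659950256348, -0.28935375809669495), 0.08477411419153214)
shift cm [ 0.24  0.29 11.91] spin 0.004 now [ 0.5987 -0.2859  0.1392] yaw -1.566 j6 1.03 t 34.93 w 0.0506
0.050610598542273545
```

View pics/w16.png

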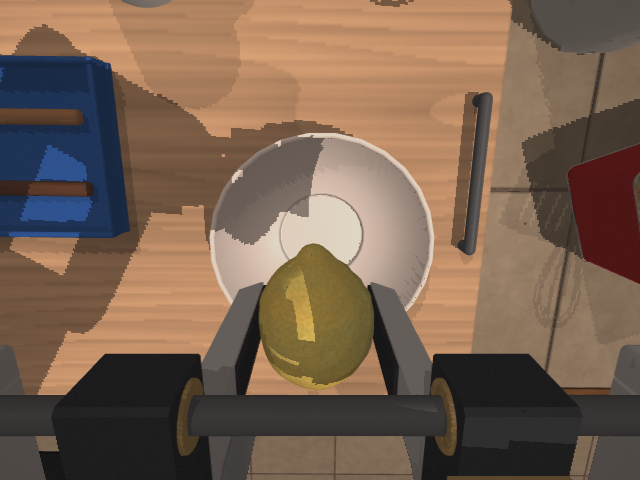

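The lemon at (317,315) is held over the bowl, whose centre measures (0.597,-0.289). I'll lower it to about 1 cm above the bowl floor and release.

```bash
python3 -m inch '0.1 0.2 3 0 1; 0.2 0.4 6 0 1; 0.35 0.5 9 0 1; 0.35 0.5 11 0 1; 0.35 0.5 12 0 1; 0.35 0.5 12.6 0 1; 0.35 0.5 12.6 0 1; 0.35 0.5 12.6 0 1; 0.35 0.5 12.6 0 0.4; 0.35 0.5 12.6 0 0.3; 0.35 0.5 12.6 0 0.3; 0.35 0.5 12.6 0 0.3; 0.35 0.5 12 0 0.3; 0.35 0.5 10 0 0.3; 0.35 0.5 7 0 0.3; 0.35 0.5 3 0 0.3; 0.35 0.5 -1 0 0.3; 0.35 0.5 -5 0 0.3; 0.35 0.5 -5 0 0.3; 0.35 0.5 -5 0 0.3'
python3 - <<'E'
from h import *
print(robot.get_obs()['wrist_force'])
p,d,W=look("wrist","w17")
E
```

```text
time: 36.6
tool_pos: [0.5942, -0.2907, 0.1947]
ee_rot: [-3.107, -0.003, -1.566]
wrist_force: [0.2, -0.2, -0.7]
width: 0.0657
[ 0.19305124 -0.15923735 -0.74960993]
```

View pics/w17.png

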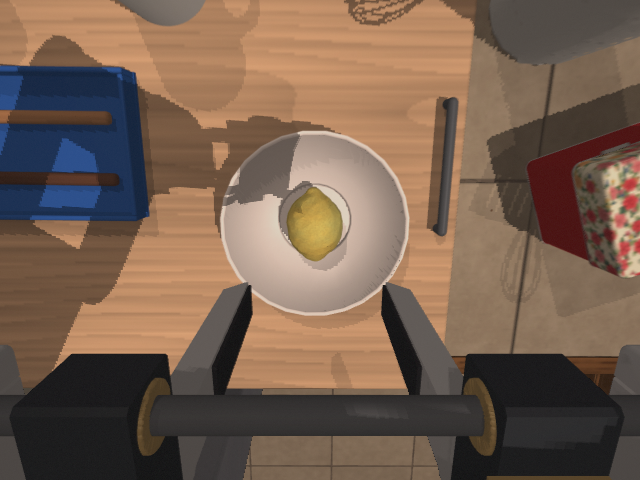

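The lemon rests in the middle of the bowl at (315,222). I'll move the arm out of view for a final check.

```bash
python3 -m inch '1 4 -2 0 0.3; 3 8 -2 0 0.3; 5 12 -2 0 0.3; 8 15 -2 0 0.3; 11 19 -2 0 0.3; 14 22 -2 0 0.3; 17 25 -2 0 0.3; 19 28 -2 0 0.3; 20 30 -2 0 0.3; 20 30 -2 0 0.3; 20 30 -2 0 0.3; 20 30 -2 0 0.3; 20 30 -2 0 0.3; 20 30 -2 0 0.3'
python3 - <<'E'
from h import *
p,d,W=look("top","t20")
cv2.imwrite("pics/t20c.png",cv2.resize(p[100:340,190:510],(800,600)))
p2,_,W2=look("scene","s20")
with np.errstate(invalid='ignore'):
  for n,w in(("top",W),("scene",W2)):
   for nm,c,zt in [("yel",(.578,.267),.124),("red",(.5805,.197),.132),("white",(.573,.337),.1215),("salt",(.427,.124),.106)]:
    P=w[(abs(w[...,0]-c[0])<.04)&(abs(w[...,1]-c[1])<.035)&(abs(w[...,2]-zt)<.005)]
    if len(P)>3: (x,y),r=cv2.minEnclosingCircle(P[:,:2].astype(np.float32));print(n,nm,len(P),P.mean(0).round(4),round(x,4),round(y,4),round(r,4))
   for nm,b in(("spoon",(.61,.667)),("spat",(.668,.722))):
    P=w[(w[...,0]>b[0])&(w[...,0]<b[1])&(abs(w[...,1])<.11)&(w[...,2]>.0285)&(w[...,2]<.045)]
    print(n,nm,len(P),np.percentile(P,[2,50,98],axis=0).round(4).tolist())
print(robot.get_obs()['time'],robot.get_obs()['tool_pos'])
E
```

```text
time: 37.82
tool_pos: [0.2948, -0.4903, 0.2018]
ee_rot: [-3.112, 0.001, -1.564]
wrist_force: [-0.1, -1.2, 0.5]
width: 0.0663
top yel 180 [0.5782 0.2689 0.1234] 0.5784 0.269 0.0223
top red 179 [0.5804 0.1986 0.1315] 0.5818 0.1983 0.0225
top white 204 [0.5722 0.3386 0.1213] 0.5732 0.3382 0.0239
top salt 85 [0.4259 0.1269 0.105 ] 0.4256 0.1277 0.0153
top spoon 286 [[0.6212, -0.0923, 0.0287], [0.6373, 0.0149, 0.0319], [0.6593, 0.0916, 0.0381]]
top spat 372 [[0.6756, -0.0908, 0.0286], [0.6934, 0.0375, 0.0317], [0.7146, 0.0915, 0.0387]]
scene yel 167 [0.5818 0.2656 0.1243] 0.5796 0.2659 0.0245
scene red 186 [0.5834 0.1946 0.1318] 0.584 0.196 0.024
scene white 175 [0.5762 0.3354 0.1214] 0.5774 0.3365 0.0259
scene salt 83 [0.4293 0.1222 0.1048] 0.4294 0.1231 0.0156
scene spoon 454 [[0.6159, -0.0972, 0.0286], [0.6396, 0.0206, 0.0324], [0.6635, 0.1093, 0.0413]]
scene spat 458 [[0.6724, -0.0949, 0.0287], [0.694, 0.0265, 0.0322], [0.7133, 0.1087, 0.0404]]
37.9167 [ 0.2947231  -0.49056055  0.20218583]
```

View pics/t20c.png

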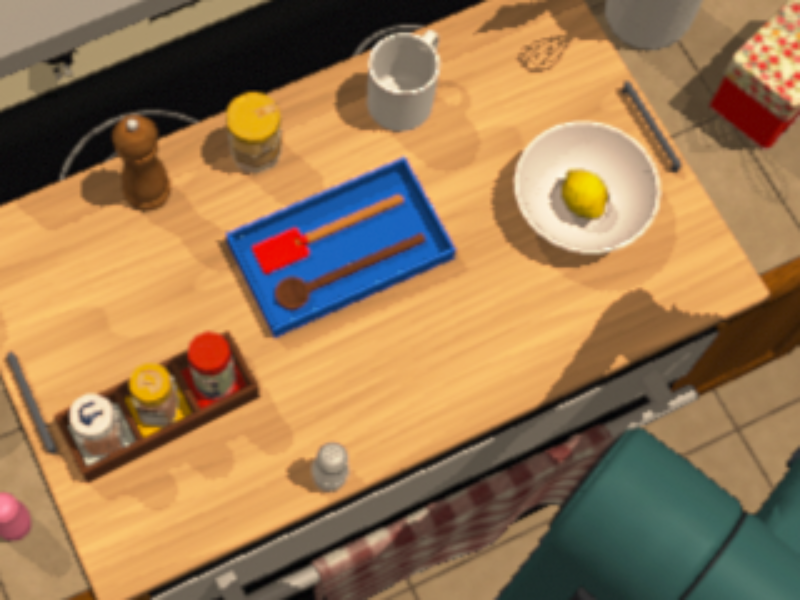

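View pics/s20.png

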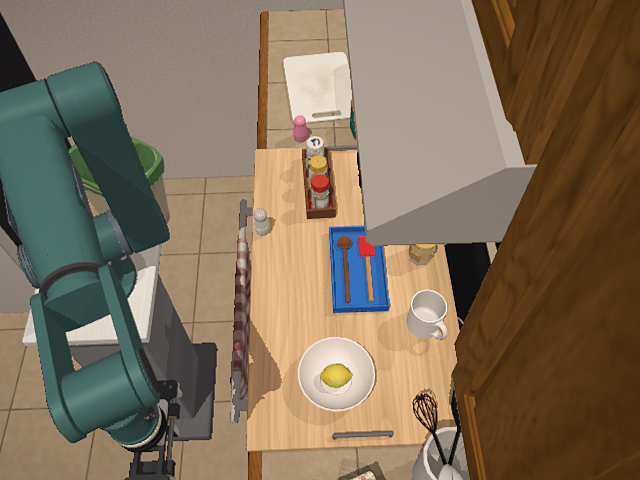

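Both views show everything in place. The jars stand at crop (212,365) and (152,392), the spatula and spoon lie flat in the tray, and the lemon is in the bowl at (585,193). The salt and the white-lidded jar have not moved. I'll hand in.

```bash
python3 -c "
from bench import robot
print(robot.close_job())"
```

```text
the job is handed in; nothing more can be done
None
```

I sorted all five objects and handed the job in at about 38 s of the 125 s allowed; no verdict was reported.

**Last checks** (top and scene cameras):
- **Jars:** red and yellow stand upright, each within about 4 mm of its bay centre.
- **Utensils:** spatula and spoon lie flat side by side in the tray, at about +27 and -28 mm across it.
- **Lemon:** it sits in the middle of the bowl.
- **Left alone:** the salt shaker and the white-lidded jar show no shift beyond the 2–3 mm measurement noise.

**What failed or disagreed:**
- **Spatula grip:** the first two attempts closed on nothing. Both cameras showed the fingers ending about 28 mm short of the reported TCP. I corrected for that in all later grasps. The two jars had already been placed, gripped higher than planned (near their lids).
- **Camera agreement:** the top and scene cameras disagree by 3–4 mm, so I relied on the wrist camera.
- **Tool tilt:** the tool drifted up to about 0.03 rad off vertical, with no visible effect on the placements.

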